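# Shingle the packing plates along the drip tray

## Task

Carry on the overlapping row of steel packing plates that has been started on the drip tray, so that all can be oiled and checked: lay the two loose full-size plates (90 x 40 mm, square ends, two holes) one after the other like roof tiles, in line with the first plate and going away from it towards the empty end. Each one's near end rests on top of the plate before it, overlapping it by about a third of its length (30 mm), and its far end rests on the tray floor. Leave the first plate where it lies, and let go of everything.

Things in the scene. Friction and masses are not known exactly. Their poses are not given: they have to be found in the camera images.
- plate_a_c (a point): Flat square-ended steel plate, 90 x 40 x 8 mm, 0.2 kg, two dark 11 mm bolt holes. Lies flat on the bench at the robot's left; not the short one-hole plate or the narrow round-ended gauge near it. Interchangeable with the other loose one and the same either way round. Point: its centre, 4 mm above its underside; x along its length, y across its width (grip across y), z up.
- plate_b_c (a point): Flat square-ended steel plate, 90 x 40 x 8 mm, 0.2 kg, two dark 11 mm bolt holes. Lies flat on the bench at the robot's left; not the short one-hole plate or the narrow round-ended gauge near it. Interchangeable with the other loose one and the same either way round. Point: its centre, 4 mm above its underside; x along its length, y across its width (grip across y), z up.
- first_c (a point): Flat square-ended steel plate, 90 x 40 x 8 mm, 0.2 kg, two dark 11 mm bolt holes. The first of the row, already lying flat and loose on the tray floor near one end. The point is its centre, half-way up (4 mm above the tray floor); x runs along its length and along the row, pointing from it towards the empty end of the tray; y across its width, z up.
- tray: Shallow dark steel drip tray, fixed to the bench, 280 x 150 mm outside, 11 mm high in all, with 3 mm walls and a 3 mm thick flat floor. The origin is the centre of its underside, at bench height, so that the inner floor is 3 mm above it; x runs along its length towards the empty end, y across, z up.
There are look-alikes about, which are no part of the job. Leave any green or red look-alike of the part that bears plate_a_c alone.

How it is judged:
By the outcome, as a careful person would: the job done as asked, in the order asked, and still so for the second after the job is handed in, with the robot touching nothing.
It also fails if it takes over 53 s, if anything falls off the work surface, if the arm or the gripper's body presses on something with over 40 N, if the wrist force passes 120 N, or if a joint passes its speed limit or range.

## Robot

A 7-joint arm with a two-finger parallel gripper is mounted at the origin on the work surface. World frame = base frame: x ahead of the robot, y to its left, z up, the work surface at z = 0. Lengths are in m, angles in rad, forces in N, time in s.
With the tool pointing down it reaches from about 0.425 to 0.875 m from the base axis. Payload 4.7 kg.
Tool frame: the origin (TCP) lies midway between the tips of the shut fingers; the grasp point (between the pads) lies 19 mm behind it; x points along the fingers, z is the direction in which the jaws open and shut, and the axes are right-handed (so a half turn about x gives the same grasp; the last joint's range is limited). The gripper opens to 85 mm and grips with 20 to 120 N. Pads are 22 mm wide; open, the fingers measure 114 mm over their backs; the gripper's body (76 mm by 85 mm) begins 54 mm behind the grasp point. The pads swing forward as they close: fully open they stand 13 mm farther back than shut.
Start: joints at [1.301, 0.321, -0.07, 1.45, 0.023, 1.371, -0.057], TCP at [0.182, -0.624, 0.231] pointing down, gripper open.
Joint ranges: [-2.86, 2.86], [-0.3, 2.09], [-1.38, 1.24], [0.06, 2.45], [-1.56, 4.7], [0.09, 2.05], [-2.69, 2.69]. Speed limits (rad/s): [2.57, 2.57, 3.14, 3.14, 3.14, 3.14, 3.14].

## Interface

Orientations are given as [roll, pitch, yaw] about the fixed x, y, z axes, in that order (R = Rz(yaw) Ry(pitch) Rx(roll)).
In Python, from rig import readout, optics, ticket gives the robot as it stands. The module is installed in compiled form; this text tells all that it offers.
- The arm moves only by the tool jog_arm, never from a script. Its arguments are lists of equal length, an entry for each row: "travel": the shift along the tool's x, y, z as a fraction of full scale, a list of three; "roll": the turn about the tool's x as a fraction of full scale; "hand": the opening, from 0 (shut) to 1 (fully open). A call has 1 to 10 rows; each row shifts and turns the commanded pose from where the row before left it, along the tool's axes as they then stand; what a row does not reach is not made up. Full scale, the value 1, is 25 mm for a shift and 0.12 rad for a turn. A row lasts 1/12 s, in which the tool goes at most 41.7 mm and 7.16 degrees, less where a joint would pass 70% of its speed; a pose out of reach is approached as far as the arm can. A call with a number of a shift or a turn outside -1 to 1 is refused whole. A call with a gripper value outside its range is refused whole. The fingers move at their own pace and stop on an object; "grip_force" is the grip in N (left out, the last holds). Time passes only in rows, so rows that do not move let the fingers close. It gives the time, the measured TCP pose, the force and the opening at its end, in the units of the state.
- readout.state(): the state, without advancing time (a new reading comes with each control period).
- optics.snapshot(name): name is "scene" or "side" or "wrist"; returns a dict with "image" (400x640x3 uint8, blue, green, red), "z_map" (400x640 float32, m along the optical axis (not along the pixel's ray), 0 where there is no reading), "K" (3x3 intrinsics, pixels), "view" (4x4, takes a point from world to camera coordinates). Camera axes: x right, y down, z forward; pixel columns grow to the right and rows downward; lengths in m; the calibration is good to about 2 mm. A picture is of the moment at which its call begins.
- ticket.finish_job(): hands the job in, once; it reports no verdict.
The state is a dict: "clock": time; "qpos": joint angles; "joint_velocities": joint speeds; "tau": joint torques, N m; "eef_pos": TCP position; "eef_rot": TCP orientation; "ft_force": force on the tool from outside, world axes, zero at the start; "moment": the same for the moment, N m; "opening": finger opening in m.
Only numpy, scipy, OpenCV 4.12 (cv2) and the standard library are available. Lean on these libraries where they do the work, as an engineer would, in place of code of your own. Each camera call takes 0.05 s, during which the arm holds its last target.

## Working session

There is one attempt and no reset: what is moved stays moved. The work goes in short steps, Python scripts to look and compute and a tool call to move; the robot and the scene stay as the last step left them, time stands still between calls to the robot, and variables do not carry over. Pictures are saved under pics/ and viewed, and the job is handed in when it is done.

Besides the shell and the picture viewer there is one more tool, called by a JSON object that holds its "op" and its "data", one argument or row to a line. jog_arm: Moves the arm, as the interface text tells. Its arguments: {"type":"object","properties":{"travel":{"type":"array","items":{"type":"array","items":{"type":"number","minimum":-1,"maximum":1}}},"roll":{"type":"array","items":{"type":"number","minimum":-1,"maximum":1}},"hand":{"type":"array","items":{"type":"number"}},"grip_force":{"type":"number"}},"required":["travel","roll","hand"]}

```bash
mkdir -p pics
cat > h.py <<'E'
import numpy as np, cv2
from rig import readout, optics, ticket
def snap(n,f):
    s=optics.snapshot(n); cv2.imwrite('pics/'+f,s['image']); np.savez('pics/'+f[:-4]+'.npz',**s); return s
def ray(s,u,v,z):
    K,V=np.array(s['K']),np.array(s['view']); R,t=V[:3,:3],V[:3,3]
    c=-R.T@t; d=R.T@np.linalg.inv(K)@np.array([u,v,1.]); return c+d*(z-c[2])/d[2]
def proj(s,p):
    K,V=np.array(s['K']),np.array(s['view']); q=K@(V[:3,:3]@np.array(p)+V[:3,3]); return q[:2]/q[2]
E
python3 - <<'E'
from h import *
for n in ['scene','side','wrist']:
    s=snap(n,n+'0.png'); V=s['view'];print(n,-V[:3,:3].T@V[:3,3],V[2,:3])
print(readout.state())
E
```

```text
scene [ 1.36337732 -0.25483402  0.88678148] [-0.67827055  0.28581205 -0.67694944]
side [0.0658015  0.64080173 0.62179878] [ 0.52557646 -0.59694876 -0.60615309]
wrist [ 0.24792968 -0.60363443  0.37289553] [-0.26407127 -0.07618509 -0.96148957]
{'clock': 0.15, 'qpos': array([ 1.30110061,  0.32165744, -0.07008887,  1.45137273,  0.02259002,
        1.37078546, -0.05692856]), 'joint_velocities': array([ 0.00163485, -0.00119125, -0.00209395, -0.00348348, -0.00038051,
       -0.00121739,  0.00073338]), 'tau': array([-3.30159019e-04, -4.94095266e+01, -3.82914338e-01, -3.14682198e+01,
        1.30162644e-02,  8.30587145e-03,  2.19554192e-05]), 'eef_pos': array([ 0.18185398, -0.62363506,  0.23048278]), 'eef_rot': array([-3.09050747,  1.56935996,  1.90567447]), 'ft_force': array([-0.28783131, -1.06891021, -0.08718543]), 'moment': array([0.03124447, 0.01571046, 0.00702427]), 'opening': 0.08536009632485753}
```

View pics/scene0.png

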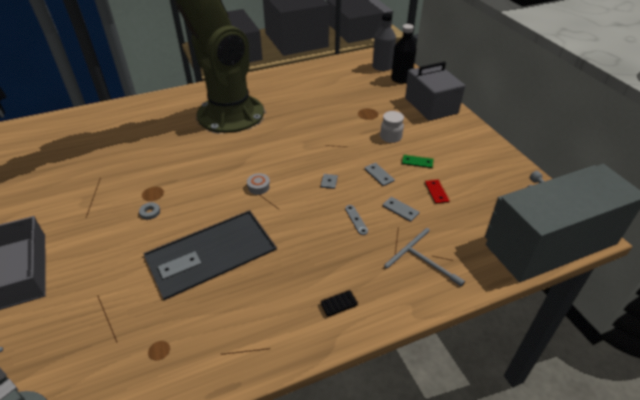

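View pics/side0.png

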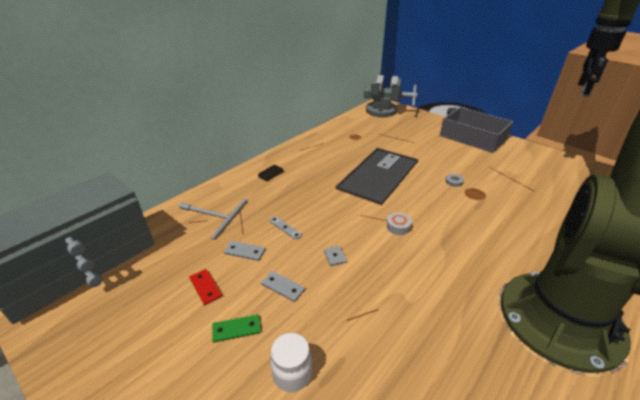

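View pics/wrist0.png

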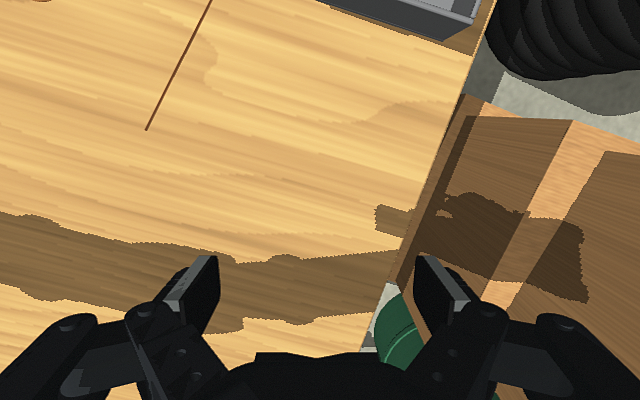

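The scene view shows the loose full plates at about (378,174) and (401,209), the short one at (329,181), the gauge at (356,220), and the first plate in the tray at (180,263). The empty end is towards (255,232). The side view agrees: plates at (283,286) and (245,250), first plate at (388,160).

```bash
cat > m.py <<'E'
from h import *
def plates(s,zt,rois,lo=70,name=None):
    im=s['image']; hsv=cv2.cvtColor(im,cv2.COLOR_BGR2HSV)
    m=((hsv[...,1]<70)&(hsv[...,2]>lo)).astype(np.uint8)*255
    out=[]
    for k,(x0,y0,x1,y1) in rois.items():
        mm=np.zeros_like(m); mm[y0:y1,x0:x1]=m[y0:y1,x0:x1]
        mm=cv2.morphologyEx(mm,cv2.MORPH_CLOSE,np.ones((3,3)))
        cs,_=cv2.findContours(mm,cv2.RETR_EXTERNAL,cv2.CHAIN_APPROX_NONE)
        c=max(cs,key=cv2.contourArea)
        P=np.array([ray(s,u,v,zt[k])[:2] for u,v in c[:,0]],np.float32)
        (cx,cy),(w,h),a=cv2.minAreaRect(P*1000)
        if w<h: w,h,a=h,w,a+90
        print(k,'c',round(cx,1),round(cy,1),'size',round(w,1),round(h,1),'yaw',round((a+90)%180-90,1))
E
python3 - <<'E'
from m import *
for n,r in (('scene',{'A':(360,160,397,190),'B':(380,195,422,223),'F':(155,247,205,280)}),('side',{'A':(258,268,308,304),'B':(220,238,270,262),'F':(372,150,404,172)})):
    s=dict(np.load(f'pics/{n}0.npz')); print(n)
    plates(s,{'A':.008,'B':.008,'F':.011},r)
    hsv=cv2.cvtColor(s['image'],cv2.COLOR_BGR2HSV)
    for k,(x0,y0,x1,y1) in r.items(): print(k,hsv[(y0+y1)//2,x0:x1:3,1:].tolist())
    # tray dark mask
    m=((hsv[...,2]<75)&(hsv[...,1]<90)).astype(np.uint8)*255
    x0,y0,x1,y1=(135,200,290,305) if n=='scene' else (325,140,425,210)
    mm=np.zeros_like(m); mm[y0:y1,x0:x1]=m[y0:y1,x0:x1]
    cs,_=cv2.findContours(mm,cv2.RETR_EXTERNAL,cv2.CHAIN_APPROX_NONE); c=max(cs,key=cv2.contourArea)
    P=np.array([ray(s,u,v,.008)[:2] for u,v in c[:,0]],np.float32)*1000
    print('tray',cv2.minAreaRect(P)); 
    big=cv2.resize(s['image'][y0:y1,x0:x1],None,fx=5,fy=5); cv2.imwrite(f'pics/tray_{n}.png',big)
E
```

```text
scene
A c 474.7 303.1 size 93.9 44.5 yaw 9.1
B c 620.7 289.0 size 90.7 43.0 yaw 24.9
F c 582.7 -279.5 size 93.3 45.6 yaw -83.0
A [[129, 150], [129, 156], [130, 155], [128, 129], [25, 71], [12, 107], [11, 114], [11, 113], [11, 113], [5, 112], [81, 138], [128, 151], [129, 148]]
B [[131, 154], [130, 149], [125, 116], [47, 65], [11, 89], [11, 111], [13, 115], [14, 113], [14, 113], [13, 114], [11, 114], [30, 121], [97, 144], [128, 155]]
F [[17, 61], [17, 61], [18, 69], [15, 87], [12, 107], [13, 116], [11, 116], [13, 116], [13, 116], [13, 116], [11, 116], [11, 117], [13, 118], [13, 118], [12, 104], [13, 77], [13, 58]]
tray ((569.7988891601562, -204.56158447265625), (153.60073852539062, 279.4742736816406), 8.549994468688965)
side
A c 472.1 306.9 size 91.6 42.4 yaw 8.4
B c 618.5 292.1 size 91.8 43.4 yaw 25.6
F c 585.5 -280.0 size 138.8 102.6 yaw -55.1
A [[138, 209], [135, 212], [105, 160], [21, 119], [2, 138], [5, 150], [5, 150], [5, 153], [5, 150], [8, 152], [7, 148], [3, 150], [8, 153], [3, 150], [8, 151], [81, 182], [136, 199]]
B [[139, 197], [116, 180], [5, 152], [8, 152], [8, 151], [2, 148], [5, 150], [5, 148], [5, 147], [3, 148], [7, 151], [2, 134], [14, 94], [11, 145], [7, 142], [128, 143], [136, 207]]
F [[14, 72], [10, 73], [16, 81], [12, 132], [7, 151], [10, 150], [5, 150], [7, 151], [5, 93], [7, 72], [10, 77]]
tray ((568.7991943359375, -201.80686950683594), (147.39913940429688, 280.38726806640625), 8.780774116516113)
```

```bash
cat >> h.py <<'E'
from scipy.spatial.transform import Rotation as Ro
def pose(st=None):
    st=st or readout.state(); R=Ro.from_euler('xyz',st['eef_rot']).as_matrix(); return st['eef_pos'],R
def plan(target,jaw=None):
    p,R=pose(); d=R.T@(np.array(target)-p); print('pos mm',(p*1e3).round(1),'d tool mm',(d*1e3).round(1),'in units',(d/.025).round(2))
    if jaw is not None:
        a=np.degrees(np.arctan2(R[1,2],R[0,2])); e=(jaw-a+90)%180-90
        print('jaw now',a.round(2),'turn',round(e,2),'deg; roll units (tool x down => neg)',round(-np.radians(e)/.12,2))
E
python3 - <<'E'
from h import *
p,R=pose(); print(R.round(3)); print('az',np.degrees(np.arctan2(p[1],p[0])))
s=dict(np.load('pics/wrist0.npz')); z=s['z_map']
K,V=s['K'],s['view']; Rc,t=V[:3,:3],V[:3,3]
def pt(u,v): return Rc.T@((np.linalg.inv(K)@[u,v,1])*z[v,u]-t)
for u,v in [(205,262),(210,280),(200,290),(430,262),(425,280),(440,290)]: print(u,v,(R.T@(pt(u,v)-p)*1e3).round(1))
plan([.54,-.33,.25],8.7)
E
```

```text
[[-0.     0.96   0.28 ]
 [ 0.001  0.28  -0.96 ]
 [-1.    -0.    -0.001]]
az -73.74314622279337
205 262 [-23.4  10.3 -45.3]
210 280 [-24.8   3.1 -43.5]
200 290 [-36.3   5.4 -43.4]
430 262 [-23.7  10.5  44.5]
425 280 [-27.8   4.8  41.7]
440 290 [-43.1   9.5  41.5]
pos mm [ 181.9 -623.6  230.5] d tool mm [ -19.3  426.  -181.6] in units [-0.77 17.04 -7.27]
jaw now -73.74 turn 82.44 deg; roll units (tool x down => neg) -11.99
```

View pics/tray_scene.png

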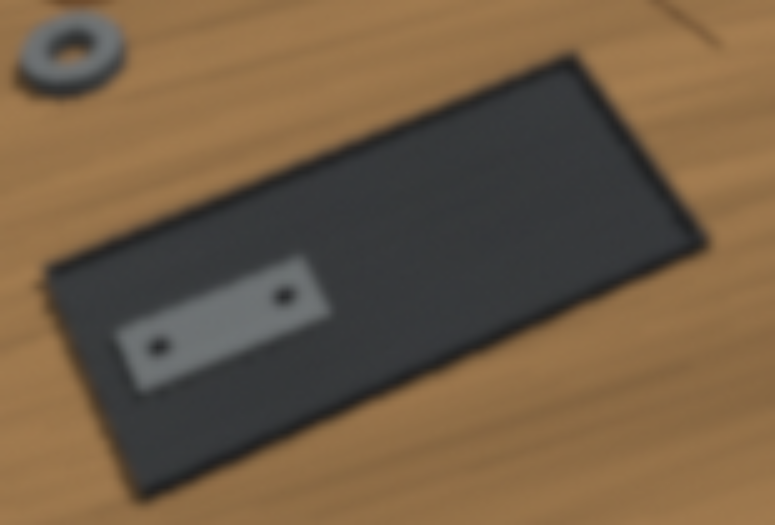

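{"op": "jog_arm", "data": {
  "travel": [
    [0, 0.95, -0.32],
    [0, 0.95, -0.32],
    [0, 0.95, -0.32],
    [0, 0.95, -0.32],
    [0, 0.95, -0.32],
    [0, 0.95, -0.32],
    [0, 0.95, -0.32],
    [0, 0.95, -0.32],
    [0, 0.95, -0.32],
    [0, 0.95, -0.32]
  ],
  "roll": [0, 0, 0, 0, 0, 0, 0, 0, 0, 0],
  "hand": [1, 1, 1, 1, 1, 1, 1, 1, 1, 1]
}}

```text
clock: 0.98
eef_pos: [0.3883, -0.4798, 0.231]
eef_rot: [-2.502, 1.57, 2.494]
ft_force: [0.9, -0.1, -0.4]
opening: 0.0855
```

{"op": "jog_arm", "data": {
  "travel": [
    [0, 0.95, -0.32],
    [0, 0.95, -0.32],
    [0, 0.95, -0.32],
    [0, 0.95, -0.32],
    [0, 0.95, -0.32],
    [0, 0.95, -0.32],
    [0, 0.95, -0.32],
    [0, 0.95, -0.32],
    [0, 0.95, -0.32],
    [0, 0.95, -0.32]
  ],
  "roll": [0, 0, 0, 0, 0, 0, 0, 0, 0, 0],
  "hand": [1, 1, 1, 1, 1, 1, 1, 1, 1, 1]
}}

```text
clock: 1.82
eef_pos: [0.5938, -0.3367, 0.2309]
eef_rot: [-2.109, 1.57, 2.887]
ft_force: [0.2, -0.2, 0.2]
opening: 0.085
```

{"op": "jog_arm", "data": {
  "travel": [
    [0, 0, 0],
    [0, 0, 0],
    [0, 0, 0],
    [0, 0, 0],
    [0, 0, 0],
    [0, 0, 0],
    [0, 0, 0],
    [0, 0, 0],
    [0, 0, 0],
    [0, 0, 0]
  ],
  "roll": [-1, -1, -1, -1, -1, -1, -1, -1, -1, -1],
  "hand": [1, 1, 1, 1, 1, 1, 1, 1, 1, 1]
}}

```text
clock: 2.65
eef_pos: [0.5929, -0.3374, 0.2308]
eef_rot: [2.843, 1.57, 2.762]
ft_force: [0.2, 0.3, 0.5]
opening: 0.0857
```

{"op": "jog_arm", "data": {
  "travel": [
    [0, 0, 0],
    [0, 0, 0],
    [0, 0, 0]
  ],
  "roll": [-1, -1, 0],
  "hand": [1, 1, 1]
}}

```text
clock: 2.9
eef_pos: [0.5929, -0.3374, 0.2307]
eef_rot: [2.281, 1.57, 2.437]
ft_force: [0.6, -0.9, 0.8]
opening: 0.0854
```

Run:
```python
from h import *
s=snap('wrist','w1.png'); print(readout.state()['qpos'],readout.state()['clock']); plan([.593,-.339,.23],8.7); print(s['K'])
```

```text
[ 0.86586675  0.44186873 -0.54203583  1.34487964  0.22485324  1.41640986
  0.4825149 ] 2.95
pos mm [ 592.9 -337.5  230.8] d tool mm [ 0.8 -1.5 -0.2] in units [ 0.03 -0.06 -0.01]
jaw now 8.62 turn 0.08 deg; roll units (tool x down => neg) -0.01
[[326.78031178   0.         316.26283288]
 [  0.         326.78031178 202.56893039]
 [  0.           0.           1.        ]]
```

View pics/w1.png

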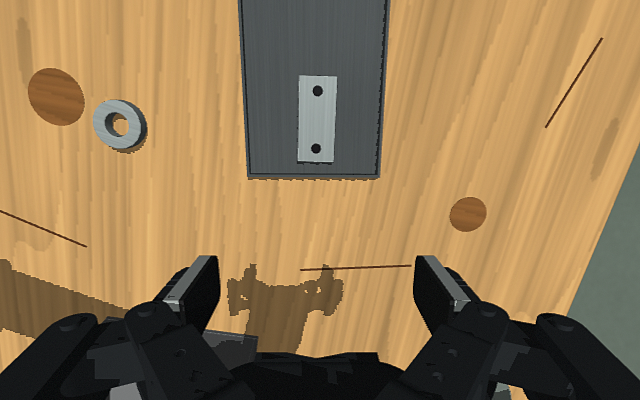

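The first plate shows sharply at (298–337, 75–163), with the tray's near-end wall at row ≈176. I'll measure it here.

```bash
cat > m2.py <<'E'
from h import *
def rect(s,roi,zt,vlo,off=0,vhi=256):
    x0,y0,x1,y1=roi; hsv=cv2.cvtColor(s['image'],cv2.COLOR_BGR2HSV)
    mm=np.zeros((400,640),np.uint8); mm[y0:y1,x0:x1]=((hsv[...,1]<60)&(hsv[...,2]>=vlo)&(hsv[...,2]<vhi))[y0:y1,x0:x1]*255
    mm=cv2.morphologyEx(mm,cv2.MORPH_OPEN,np.ones((3,3)))
    cs,_=cv2.findContours(mm,cv2.RETR_EXTERNAL,cv2.CHAIN_APPROX_NONE); c=max(cs,key=cv2.contourArea)
    c=cv2.convexHull(c)
    P=np.array([ray(s,u,v,zt)[:2] for u,v in c[:,0]],np.float32)*1000
    (cx,cy),(w,h),a=cv2.minAreaRect(P)
    if w<h: w,h,a=h,w,a+90
    a=a%180; print('c',round(cx,1),round(cy,1),'size',round(w,1),round(h,1),'yaw',round(a,2),'px',cv2.boundingRect(c))
    holes=((hsv[...,2]<60))[y0:y1,x0:x1].astype(np.uint8)
    return np.array([cx,cy]),a
E
python3 - <<'E'
from m2 import *
s=dict(np.load('pics/w1.npz')); hsv=cv2.cvtColor(s['image'],cv2.COLOR_BGR2HSV)
print(hsv[120,290:345:3,1:].tolist()); print(hsv[40,235:255:1,1:].tolist())
rect(s,(285,60,350,172),.011,140)
for p in [(317.3,90.5),(315.8,148.5)]: print(ray(s,*p,.011)[:2])
z=s['z_map'];K,V=s['K'],s['view']
for u,v in [(318,120),(270,100),(200,60)]: print((V[:3,:3].T@((np.linalg.inv(K)@[u,v,1])*z[v,u]-V[:3,3])).round(4))
# tray walls outer corners
for p in [(247.5,179),(380.5,178)]: print('corner',ray(s,*p,.0)[:2])
E
```

```text
[[15, 84], [18, 87], [19, 82], [15, 175], [14, 164], [18, 166], [15, 166], [14, 164], [17, 165], [14, 165], [14, 164], [17, 161], [14, 170], [15, 168], [19, 165], [11, 95], [15, 83], [18, 83], [16, 81]]
[[127, 198], [128, 197], [131, 201], [128, 205], [104, 162], [63, 85], [27, 85], [20, 64], [11, 23], [20, 64], [12, 88], [18, 85], [18, 86], [18, 84], [15, 85], [23, 87], [18, 87], [21, 86], [21, 86], [14, 88]]
c 583.2 -278.9 size 89.2 39.1 yaw 97.25 px (298, 75, 39, 87)
[ 0.57933265 -0.24933043]
[ 0.58714505 -0.30934594]
[ 0.5848 -0.2789  0.0102]
[ 0.5812 -0.268   0.3734]
[ 4.521e-01 -2.379e-01  1.000e-04]
corner [ 0.5142181  -0.35779624]
corner [ 0.6669596  -0.33258703]
```

Run:
```python
from h import *
s=dict(np.load('pics/scene0.npz'));z=s['z_map'];K,V=s['K'],s['view']
for u,v in [(500,230),(530,265),(560,195),(628,235),(600,180),(392,115),(435,75),(425,240),(440,265)]: print(u,v,(V[:3,:3].T@((np.linalg.inv(K)@[u,v,1])*z[v,u]-V[:3,3])).round(3))
plan([.673,.316,.25],115.2)
```

```text
500 230 [0.832 0.42  0.077]
530 265 [0.93  0.429 0.058]
560 195 [0.851 0.544 0.158]
628 235 [ 0.795  1.052 -0.249]
600 180 [0.849 0.665 0.159]
392 115 [0.317 0.427 0.076]
435 75 [0.214 0.64  0.112]
425 240 [ 0.734  0.294 -0.003]
440 265 [0.818 0.282 0.002]
pos mm [ 592.9 -337.5  230.8] d tool mm [-18.9 634.1 177.1] in units [-0.75 25.36  7.08]
jaw now 8.62 turn -73.42 deg; roll units (tool x down => neg) 10.68
```

{"op": "jog_arm", "data": {
  "travel": [
    [-0.03, 0.975, 0.272],
    [-0.03, 0.975, 0.272],
    [-0.03, 0.975, 0.272],
    [-0.03, 0.975, 0.272],
    [-0.03, 0.975, 0.272],
    [-0.03, 0.975, 0.272],
    [-0.03, 0.975, 0.272],
    [-0.03, 0.975, 0.272],
    [-0.03, 0.975, 0.272],
    [-0.03, 0.975, 0.272]
  ],
  "roll": [0, 0, 0, 0, 0, 0, 0, 0, 0, 0],
  "hand": [1, 1, 1, 1, 1, 1, 1, 1, 1, 1]
}}

```text
clock: 3.78
eef_pos: [0.6231, -0.085, 0.2388]
eef_rot: [-2.078, 1.57, -1.929]
ft_force: [0.2, 0.1, -0.3]
opening: 0.0854
```

{"op": "jog_arm", "data": {
  "travel": [
    [-0.03, 0.975, 0.272],
    [-0.03, 0.975, 0.272],
    [-0.03, 0.975, 0.272],
    [-0.03, 0.975, 0.272],
    [-0.03, 0.975, 0.272],
    [-0.03, 0.975, 0.272],
    [-0.03, 0.975, 0.272],
    [-0.03, 0.975, 0.272],
    [-0.03, 0.975, 0.272],
    [-0.03, 0.975, 0.272]
  ],
  "roll": [0, 0, 0, 0, 0, 0, 0, 0, 0, 0],
  "hand": [1, 1, 1, 1, 1, 1, 1, 1, 1, 1]
}}

```text
clock: 4.62
eef_pos: [0.6533, 0.1662, 0.2461]
eef_rot: [-2.26, 1.57, -2.111]
ft_force: [0.0, -0.0, 0.9]
opening: 0.0856
```

{"op": "jog_arm", "data": {
  "travel": [
    [-0.03, 0.975, 0.272],
    [-0.03, 0.975, 0.272],
    [-0.03, 0.975, 0.272],
    [-0.03, 0.975, 0.272],
    [-0.03, 0.975, 0.272],
    [-0.03, 0.975, 0.272],
    [0, 0, 0],
    [0, 0, 0],
    [0, 0, 0],
    [0, 0, 0]
  ],
  "roll": [0, 0, 0, 0, 0, 0, -1, -1, -1, -1],
  "hand": [1, 1, 1, 1, 1, 1, 1, 1, 1, 1]
}}

```text
clock: 5.45
eef_pos: [0.6712, 0.3162, 0.2503]
eef_rot: [-2.802, 1.57, -2.167]
ft_force: [0.0, 0.2, 0.2]
opening: 0.0854
```

{"op": "jog_arm", "data": {
  "travel": [
    [0, 0, 0],
    [0, 0, 0],
    [0, 0, 0],
    [0, 0, 0],
    [0, 0, 0],
    [0, 0, 0],
    [0, 0, 0],
    [0, 0, 0],
    [0, 0, 0],
    [0, 0, 0]
  ],
  "roll": [-1, -1, -1, -1, -1, -1, -1, -1, -1, -1],
  "hand": [1, 1, 1, 1, 1, 1, 1, 1, 1, 1]
}}

```text
clock: 6.28
eef_pos: [0.6713, 0.3157, 0.2503]
eef_rot: [2.305, 1.57, -2.143]
ft_force: [-0.4, -0.2, -0.3]
opening: 0.0851
```

{"op": "jog_arm", "data": {
  "travel": [
    [0, 0, 0],
    [0, 0, 0],
    [0, 0, 0]
  ],
  "roll": [-1, -0.5, 0],
  "hand": [1, 1, 1]
}}

```text
clock: 6.53
eef_pos: [0.6713, 0.3157, 0.2502]
eef_rot: [1.574, 1.57, -2.698]
ft_force: [-0.4, -0.1, -0.2]
opening: 0.0856
```

Run:
```python
from h import *
s=snap('wrist','w2.png'); print(readout.state()['qpos'],readout.state()['clock']); plan([.6195,.2905,.23],115.2)
```

```text
[ 0.09003726  0.71771451 -1.03365347  1.11695239  0.60052746  1.59935753
  1.21614346] 6.5833
pos mm [671.3 315.7 250.3] d tool mm [20.3 57.6 -0.9] in units [ 0.81  2.31 -0.03]
jaw now 115.1 turn 0.1 deg; roll units (tool x down => neg) -0.01
```

View pics/w2.png

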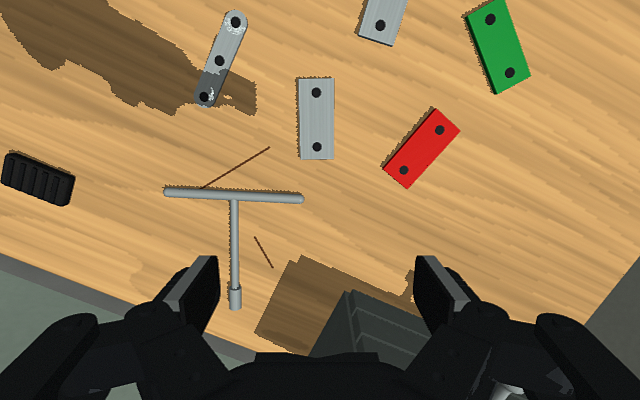

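Plate B is centred at about (316,118) and parallel to the image's vertical. The green and red plates and the gauge are well clear of the finger positions.

Run:
```python
from m2 import *
s=dict(np.load('pics/w2.npz')); 
c,a=rect(s,(285,60,350,175),.008,120)
for p in [(316,92.5),(317,147)]: print(ray(s,*p,.008)[:2])
plan([c[0]/1e3,c[1]/1e3,.04],a+90)
c,a=rect(s,(350,0,412,50),.008,120)
```

```text
c 618.0 291.0 size 89.4 38.8 yaw 26.04 px (299, 78, 35, 82)
[0.59127954 0.2783544 ]
[0.64541381 0.30513975]
pos mm [671.3 315.7 250.3] d tool mm [2.103e+02 5.860e+01 2.000e-01] in units [8.41 2.35 0.01]
jaw now 115.1 turn 0.94 deg; roll units (tool x down => neg) -0.14
c 493.4 309.7 size 44.7 39.5 yaw 9.0 px (359, 0, 49, 45)
```

{"op": "jog_arm", "data": {
  "travel": [
    [0, 0.8, 0],
    [0.2, 0.8, 0],
    [1, 0.75, 0],
    [1, 0, 0],
    [1, 0, 0],
    [1, 0, 0],
    [1, 0, 0],
    [1, 0, 0],
    [1, 0, 0],
    [1, 0, 0]
  ],
  "roll": [-0.14, 0, 0, 0, 0, 0, 0, 0, 0, 0],
  "hand": [0.75, 0.75, 0.75, 0.75, 0.75, 0.75, 0.75, 0.75, 0.75, 0.75]
}}

```text
clock: 7.42
eef_pos: [0.6185, 0.2898, 0.0445]
eef_rot: [2.957, 1.57, -1.301]
ft_force: [0.1, -0.8, -0.6]
opening: 0.0638
```

Run:
```python
from h import *
s=snap('wrist','w3.png'); print(readout.state()['qpos'],readout.state()['opening']); plan([.618,.2912,.005],116)
p,R=pose(); z=s['z_map']; K,V=s['K'],s['view']
for u,v in [(215,262),(225,270),(225,262),(235,262),(415,262)]:
    q=V[:3,:3].T@((np.linalg.inv(K)@[u,v,1])*z[v,u]-V[:3,3]); print(u,v,(R.T@(q-p)*1e3).round(1))
```

```text
[ 0.19957451  0.76655901 -0.98671162  1.53167517  0.66420764  1.21656154
  1.12619853] 0.06415990074465625
pos mm [615.8 287.7  38.8] d tool mm [33.7 -3.7  2.2] in units [ 1.35 -0.15  0.09]
jaw now 116.07 turn -0.07 deg; roll units (tool x down => neg) 0.01
215 262 [-21.4   4.6 -41.7]
225 270 [-36.    8.6 -33.2]
225 262 [-28.5   8.1 -35.2]
235 262 [-28.5   8.1 -31.2]
415 262 [-20.6   4.1  43.8]
```

View pics/w3.png

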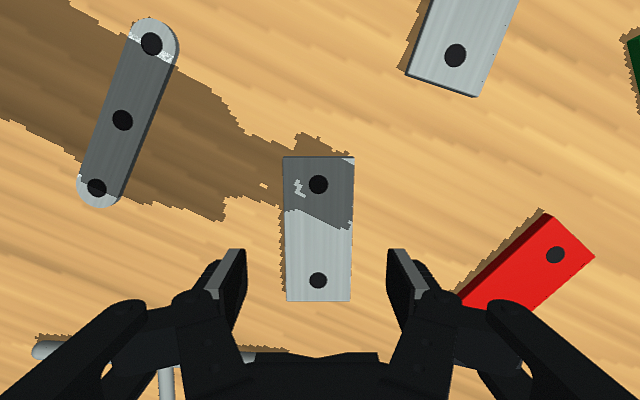

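{"op": "jog_arm", "data": {
  "travel": [
    [0, 0, 0]
  ],
  "roll": [0],
  "hand": [0.75]
}}

```text
clock: 7.55
eef_pos: [0.6169, 0.2886, 0.0429]
eef_rot: [1.675, 1.565, -2.581]
ft_force: [-0.1, 0.7, 0.6]
opening: 0.064
```

Run:
```python
from h import *
plan([.618,.2912,.005],116); p,R=pose()
s=dict(np.load('pics/w2.npz'))
for c in [(432,107),(460,130),(408,188),(383,165)]:
    q=ray(s,*c,.008); print('red',((R.T@(q-np.array([.618,.2912,.008])))*1e3).round(1))
s=optics.snapshot('wrist')
for c in [(283,157),(353,157),(350,301),(287,301)]: print((ray(s,*c,.008)*1e3).round(1))
cv2.imwrite('pics/w4.png',s['image']);np.savez('pics/w4.npz',**s)
from m2 import rect
rect(s,(270,140,365,325),.008,80)
```

```text
pos mm [616.9 288.6  42.9] d tool mm [37.9 -2.4  1.9] in units [ 1.52 -0.09  0.08]
jaw now 116.13 turn -0.13 deg; roll units (tool x down => neg) 0.02
red [ -0.  12. 131.]
red [ -0.2 -13.9 165.3]
red [ -0.5 -81.6 109.7]
red [ -0.3 -53.1  78.4]
[583.7 253.    8. ]
[566.9 287.2   8. ]
[646.3 327.1   8. ]
[663.5 292.2   8. ]
c 617.6 291.1 size 89.0 39.9 yaw 26.15 px (283, 162, 72, 144)
```

View pics/w4.png

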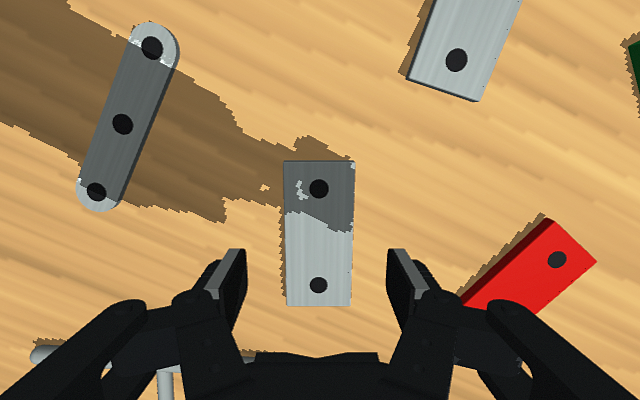

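{"op": "jog_arm", "data": {
  "travel": [
    [0.5, -0.1, 0.08],
    [0.5, 0, 0],
    [0.3, 0, 0],
    [0.2, 0, 0],
    [0, 0, 0]
  ],
  "roll": [0, 0, 0, 0, 0],
  "hand": [0.75, 0.75, 0.7, 0.7, 0.7]
}}

```text
clock: 8.02
eef_pos: [0.6192, 0.2924, 0.0068]
eef_rot: [1.689, 1.569, -2.564]
ft_force: [-0.5, 0.0, 0.1]
opening: 0.0596
```

Run:
```python
from h import *
plan([.6178,.2911,.002],116.1)
print(readout.state()['ft_force'])
s=snap('wrist','w5.png')
```

```text
pos mm [619.2 292.4   6.8] d tool mm [ 4.8  1.8 -0.6] in units [ 0.19  0.07 -0.02]
jaw now 116.29 turn -0.19 deg; roll units (tool x down => neg) 0.03
[-0.52162781  0.03046259  0.12535434]
```

View pics/w5.png

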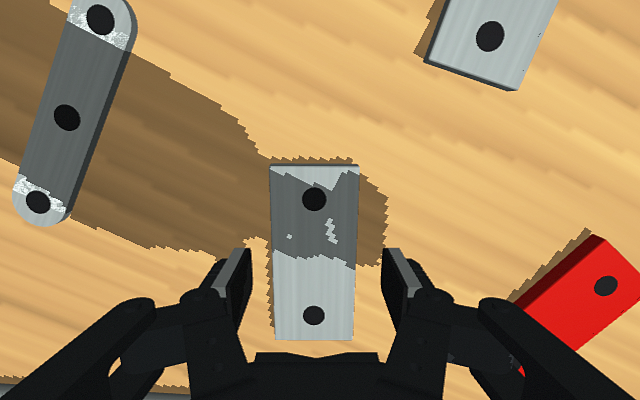

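{"op": "jog_arm", "data": {
  "travel": [
    [0.15, 0.06, -0.02],
    [0.15, 0, 0],
    [0, 0, 0],
    [0, 0, 0]
  ],
  "roll": [0, 0, 0, 0],
  "hand": [0.6, 0.55, 0.55, 0.55]
}}

```text
clock: 8.4
eef_pos: [0.6187, 0.2918, 0.0006]
eef_rot: [1.947, 1.571, -2.306]
ft_force: [0.7, 0.6, 0.7]
opening: 0.0471
```

{"op": "jog_arm", "data": {
  "travel": [
    [0, 0, 0],
    [0, 0, 0],
    [0, 0, 0],
    [0, 0, 0],
    [0, 0, 0]
  ],
  "roll": [0, 0, 0, 0, 0],
  "hand": [0.3, 0.3, 0.3, 0.3, 0.3],
  "grip_force": 40
}}

```text
clock: 8.82
eef_pos: [0.619, 0.2921, 0.0012]
eef_rot: [-1.867, 1.57, 0.163]
ft_force: [-1.0, 0.5, 2.8]
opening: 0.0383
```

Run:
```python
from h import *
plan([.6178,.2911,.1],116.1)
st=readout.state();print(st['ft_force'],st['opening'],st['qpos'])
s=snap('wrist','w6.png'); s=snap('side','s6.png')
```

```text
pos mm [619.  292.1   1.2] d tool mm [-98.8   1.4  -0.3] in units [-3.95  0.06 -0.01]
jaw now 116.3 turn -0.2 deg; roll units (tool x down => neg) 0.03
[-0.96217007  0.49698293  2.83818507] 0.03834785105168095 [ 0.17946987  0.80812126 -0.95802964  1.54816039  0.70192866  1.15876523
  1.10645747]
```

View pics/w6.png

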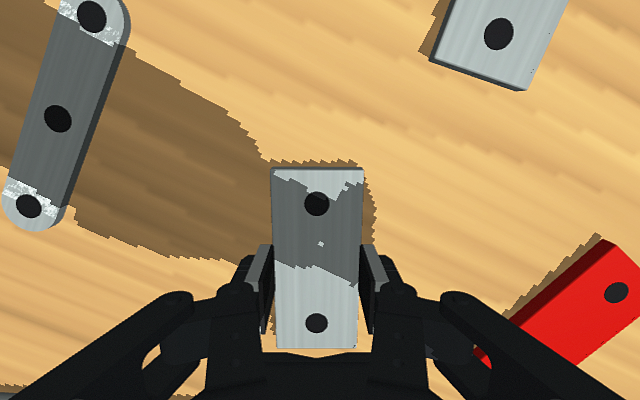

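The plate sits between the pads with the gap closed to 38 mm. I'll lift it and check.

{"op": "jog_arm", "data": {
  "travel": [
    [-0.3, 0, 0],
    [-0.6, 0, 0],
    [-0.9, 0, 0],
    [-0.9, 0, 0],
    [-0.9, 0, 0],
    [-0.9, 0, 0],
    [-0.5, 0, 0],
    [0, 0, 0]
  ],
  "roll": [0, 0, 0, 0, 0, 0, 0, 0],
  "hand": [0.3, 0.3, 0.3, 0.3, 0.3, 0.3, 0.3, 0.3],
  "grip_force": 60
}}

```text
clock: 9.58
eef_pos: [0.62, 0.2934, 0.1297]
eef_rot: [-1.542, 1.565, 0.488]
ft_force: [0.5, 0.2, -2.2]
opening: 0.0376
```

Run:
```python
from h import *
u=np.array([np.cos(np.radians(97.3)),np.sin(np.radians(97.3))]); c=np.array([.5832,-.279])
print('p2',c+.06*u,'p3',c+.1195*u)
st=readout.state();print(st['ft_force'],st['opening'],st['qpos'],st['clock'])
plan([*(c+.06*u),.125],7.3)
s=snap('wrist','w7.png'); s=snap('side','s7.png')
cv2.imwrite('pics/s7c.png',cv2.resize(s['image'][150:330,150:400],None,fx=3,fy=3))
s=dict(np.load('pics/w7.npz'));z=s['z_map'];K,V=s['K'],s['view'];p,R=pose()
for u,v in [(316,180),(290,200),(345,200),(290,230),(345,230),(316,260),(290,300),(345,300),(316,300)]:
    q=V[:3,:3].T@((np.linalg.inv(K)@[u,v,1])*z[v,u]-V[:3,3]); print(u,v,(R.T@(q-p)*1e3).round(1))
```

```text
p2 [ 0.57557612 -0.21948633] p3 [ 0.56801578 -0.16046861]
[ 0.46986347  0.19342702 -2.15218988] 0.0376345945688351 [ 0.21970619  0.68820481 -1.04691817  1.45311907  0.60178691  1.3389118
  1.1680206 ] 9.5833
pos mm [620.  293.4 129.7] d tool mm [   3.2  267.1 -440.1] in units [  0.13  10.68 -17.6 ]
jaw now 116.31 turn 70.99 deg; roll units (tool x down => neg) -10.33
316 180 [-10.   39.4   1.6]
290 200 [-10.8  30.7  -9.7]
345 200 [-10.2  30.6  14.1]
290 230 [-11.3  17.1  -9.9]
345 230 [-11.3  17.1  14.4]
316 260 [-10.    1.9   1.5]
290 300 [-11.9 -17.8 -10.7]
345 300 [-10.8 -18.5  15.3]
316 300 [-10.8 -18.4   1.5]
```

View pics/w7.png

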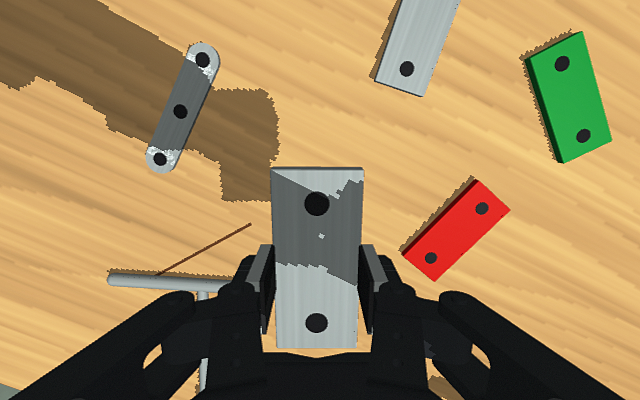

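View pics/s7c.png

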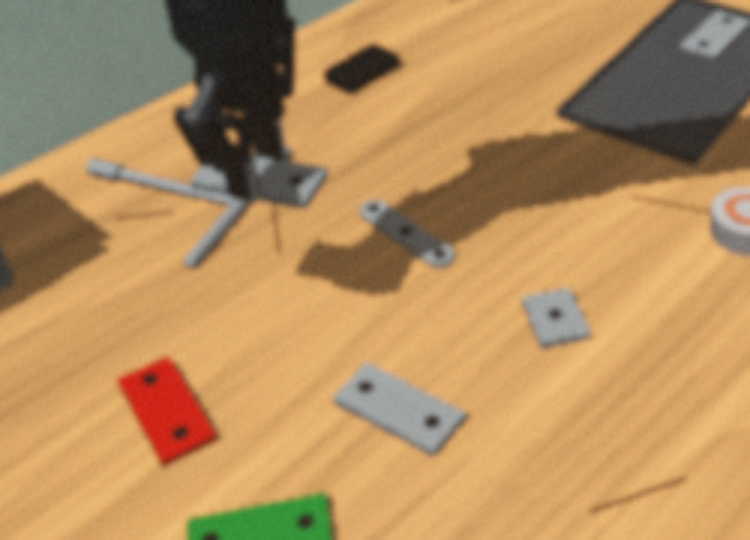

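Run:
```python
from h import *
s=dict(np.load('pics/w6.npz'));z=s['z_map'];K,V=s['K'],s['view']
for (a,b,c,d) in [(285,350,215,230),(285,350,290,305),(180,220,300,310),(480,510,20,70)]:
    vv,uu=np.mgrid[c:d,a:b]; zz=z[c:d,a:b]; Q=np.stack([(uu-K[0,2])/K[0,0]*zz,(vv-K[1,2])/K[1,1]*zz,zz],-1)
    W=(Q.reshape(-1,3)-V[:3,3])@V[:3,:3]; print('w6',(np.median(W,0)*1e3).round(1))
s=dict(np.load('pics/w7.npz')); p,R=pose(); 
for h in (.0068,.0105):
  hs=[R.T@(ray(s,u,v,p[2]+h)-p)*1e3 for u,v in [(316.3,204),(316.5,323)]]; print(h,[q.round(1) for q in hs],((hs[0]+hs[1])/2).round(1),np.linalg.norm(hs[0]-hs[1]))
```

```text
w6 [598.2 283.1   8. ]
w6 [631.7 299.7   8. ]
w6 [627.  254.6  51. ]
w6 [504.5 311.8   8. ]
0.0068 [array([-6.8, 27.8,  1.7]), array([ -6.8, -34.1,   1.8])] [-6.8 -3.2  1.7] 61.88874758170365
0.0105 [array([-10.5,  28.9,   1.7]), array([-10.5, -31.4,   1.8])] [-10.5  -1.3   1.7] 60.24779575565749
```

{"op": "jog_arm", "data": {
  "travel": [
    [-0.1, 0.59, -0.978],
    [0, 0.59, -0.978],
    [0, 0.59, -0.978],
    [0, 0.59, -0.978],
    [0, 0.59, -0.978],
    [0, 0.59, -0.978],
    [0, 0.59, -0.978],
    [0, 0.59, -0.978],
    [0, 0.59, -0.978],
    [0, 0.59, -0.978]
  ],
  "roll": [0, 0, 0, 0, 0, 0, 0, 0, 0, 0],
  "hand": [0.3, 0.3, 0.3, 0.3, 0.3, 0.3, 0.3, 0.3, 0.3, 0.3]
}}

```text
clock: 10.52
eef_pos: [0.5932, 0.0056, 0.1262]
eef_rot: [1.1, 1.568, 3.13]
ft_force: [-0.5, 0.1, -1.3]
opening: 0.038
```

{"op": "jog_arm", "data": {
  "travel": [
    [0, 0.59, -0.978],
    [0, 0.59, -0.978],
    [0, 0.59, -0.978],
    [0, 0.59, -0.978],
    [0, 0.59, -0.978],
    [0, 0.59, -0.978],
    [0, 0.59, -0.978],
    [0, 0.59, -0.978],
    [0, 0, 0],
    [0, 0, 0]
  ],
  "roll": [0, 0, 0, 0, 0, 0, 0, 0, 1, 1],
  "hand": [0.3, 0.3, 0.3, 0.3, 0.3, 0.3, 0.3, 0.3, 0.3, 0.3]
}}

```text
clock: 11.35
eef_pos: [0.5736, -0.2236, 0.1255]
eef_rot: [0.937, 1.567, 2.715]
ft_force: [-0.5, 0.3, -1.9]
opening: 0.0376
```

{"op": "jog_arm", "data": {
  "travel": [
    [0, 0, 0],
    [0, 0, 0],
    [0, 0, 0],
    [0, 0, 0],
    [0, 0, 0],
    [0, 0, 0],
    [0, 0, 0],
    [0, 0, 0],
    [0, 0, 0],
    [0, 0, 0]
  ],
  "roll": [1, 1, 1, 1, 1, 1, 1, 1, 1, 1],
  "hand": [0.3, 0.3, 0.3, 0.3, 0.3, 0.3, 0.3, 0.3, 0.3, 0.3]
}}

```text
clock: 12.18
eef_pos: [0.5743, -0.22, 0.126]
eef_rot: [2.147, 1.567, 2.731]
ft_force: [-0.7, 0.5, -2.8]
opening: 0.0378
```

{"op": "jog_arm", "data": {
  "travel": [
    [0, 0, 0],
    [0, 0, 0],
    [0, 0, 0],
    [0, 0, 0],
    [0, 0, 0]
  ],
  "roll": [1, 1, 1, 0.85, 0],
  "hand": [0.3, 0.3, 0.3, 0.3, 0.3]
}}

```text
clock: 12.6
eef_pos: [0.5743, -0.22, 0.1263]
eef_rot: [2.732, 1.567, 2.857]
ft_force: [-0.2, 0.7, -2.0]
opening: 0.0378
```

Run:
```python
from h import *
st=readout.state();print(st['ft_force'],st['opening'],st['qpos'],st['clock'])
plan([.5756,-.2195,.06],7.3)
s=snap('wrist','w8.png'); s=snap('scene','c8.png')
```

```text
[-0.18375473  0.74490789 -1.97087003] 0.03784139786087834 [ 0.91224384  0.41568904 -0.73737493  1.64638406  0.29555935  1.19821898
  0.2328324 ] 12.6
pos mm [ 574.3 -220.   126.3] d tool mm [66.3  0.3  1.5] in units [2.65 0.01 0.06]
jaw now 7.18 turn 0.12 deg; roll units (tool x down => neg) -0.02
```

View pics/w8.png

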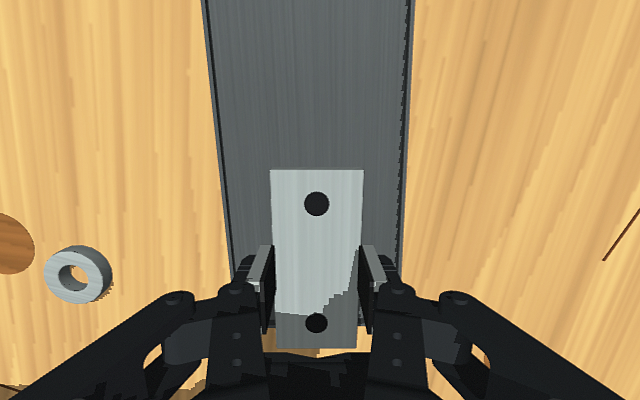

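Run:
```python
from h import *
p,R=pose(); s=dict(np.load('pics/w8.npz'))
for n in ('w1','w6','w7','w8'):
    V=np.load(f'pics/{n}.npz')['view']; print(n,'cam',(-V[:3,:3].T@V[:3,3]*1e3).round(1))
for h in (.0068,.009,.0105):
  hs=[ray(s,u,v,p[2]+h)*1e3 for u,v in [(316.3,204),(316.5,323)]]; m=(hs[0]+hs[1])/2; print(h,m.round(1),(R.T@(m-p*1e3)).round(1),np.linalg.norm(hs[0]-hs[1]).round(2),np.degrees(np.arctan2(*(hs[0]-hs[1])[1::-1])).round(2))
z=s['z_map'];K,V=s['K'],s['view']
for (a,b,c,d) in [(285,350,215,230),(285,350,290,305),(250,380,100,140),(50,150,20,150)]:
    vv,uu=np.mgrid[c:d,a:b]; zz=z[c:d,a:b]; Q=np.stack([(uu-K[0,2])/K[0,0]*zz,(vv-K[1,2])/K[1,1]*zz,zz],-1)
    W=(Q.reshape(-1,3)-V[:3,3])@V[:3,:3]; print((np.median(W,0)*1e3).round(1))
print(readout.state()['eef_pos'])
```

```text
w1 cam [ 581.2 -268.   373.4]
w6 cam [555.4 261.7 143.8]
w7 cam [555.8 262.7 271.9]
w8 cam [ 565.1 -150.3  268.9]
0.0068 [ 573.5 -218.9  133.6] [-6.8  1.3 -1.1] 59.64 97.28
0.009 [ 573.3 -217.8  135.8] [-9.   2.4 -1.1] 58.67 97.28
0.0105 [ 573.2 -217.   137.3] [-10.5   3.2  -1.1] 58.01 97.28
[ 571.  -197.7  132.9]
[ 575.6 -234.8  132.9]
[ 564.2 -158.2    3. ]
[ 3.950e+02 -1.529e+02 -1.000e-01]
[ 0.57474279 -0.22000238  0.12680776]
```

{"op": "jog_arm", "data": {
  "travel": [
    [0.8, -0.02, 0.07],
    [0.9, 0, 0],
    [0.9, 0, 0],
    [0.9, 0, 0],
    [0.6, 0, 0],
    [0.25, 0, 0],
    [0, 0, 0],
    [0, 0, 0]
  ],
  "roll": [0, 0, 0, 0, 0, 0, 0, 0],
  "hand": [0.3, 0.3, 0.3, 0.3, 0.3, 0.3, 0.3, 0.3]
}}

```text
clock: 13.37
eef_pos: [0.578, -0.2205, 0.02]
eef_rot: [0.05, 1.57, 0.178]
ft_force: [0.7, -0.4, -2.2]
opening: 0.0377
```

Run:
```python
from h import *
st=readout.state();print(st['ft_force'],st['opening'],st['qpos'],st['clock'])
plan([.5756,-.2195,.0123],7.3); p,R=pose()
s=snap('wrist','w9.png'); 
hs=[ray(s,u,v,p[2]+.0067)*1e3 for u,v in [(316.3,204),(316.5,323)]]; print((hs[0]+hs[1])/2)
s=snap('side','s9.png'); cv2.imwrite('pics/s9c.png',cv2.resize(s['image'][120:220,310:450],None,fx=5,fy=5))
```

```text
[ 0.70503843 -0.44176124 -2.1767033 ] 0.03771288346796998 [ 0.86582913  0.53703479 -0.68591489  1.72420924  0.38969768  1.02040759
  0.17004594] 13.3667
pos mm [ 578.  -220.5   20. ] d tool mm [ 7.7  1.3 -2.2] in units [ 0.31  0.05 -0.09]
jaw now 7.37 turn -0.07 deg; roll units (tool x down => neg) 0.01
[ 577.08500503 -219.72463733   26.67614146]
```

View pics/w9.png

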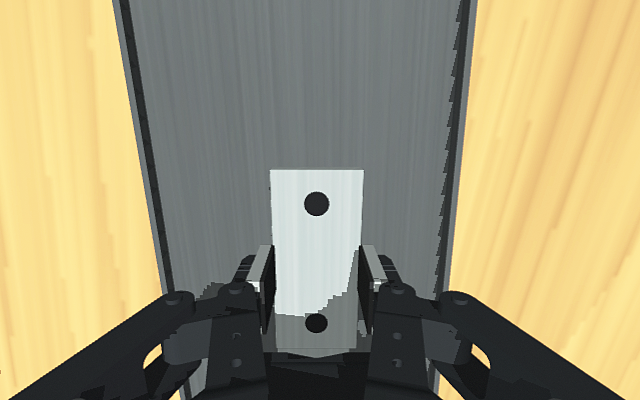

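View pics/s9c.png

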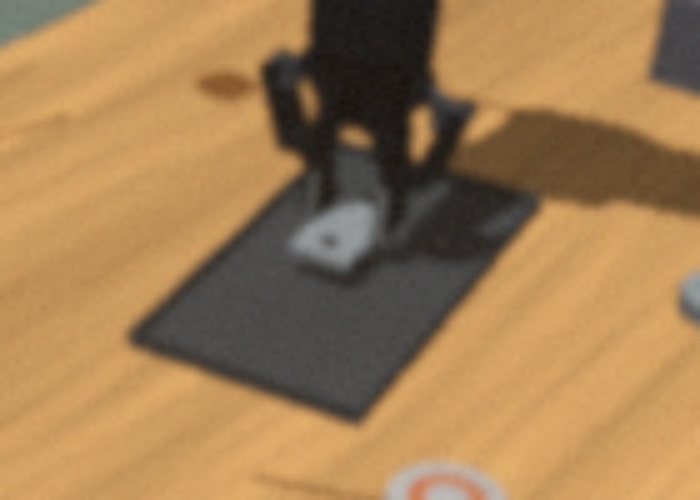

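{"op": "jog_arm", "data": {
  "travel": [
    [0.08, 0.02, -0.06],
    [0.08, 0, 0],
    [0.08, 0, 0],
    [0, 0, 0]
  ],
  "roll": [0, 0, 0, 0],
  "hand": [0.3, 0.3, 0.3, 0.3],
  "grip_force": 20
}}

```text
clock: 13.8
eef_pos: [0.5757, -0.2203, 0.0134]
eef_rot: [-2.794, 1.57, -2.666]
ft_force: [0.3, -0.1, -1.5]
opening: 0.0377
```

{"op": "jog_arm", "data": {
  "travel": [
    [0.06, 0, 0],
    [0, 0, 0]
  ],
  "roll": [0, 0],
  "hand": [0.3, 0.3]
}}

```text
clock: 13.97
eef_pos: [0.5761, -0.2203, 0.0123]
eef_rot: [-1.278, 1.57, -1.15]
ft_force: [0.1, 0.1, -0.2]
opening: 0.0379
```

{"op": "jog_arm", "data": {
  "travel": [
    [0.04, 0, 0],
    [0, 0, 0]
  ],
  "roll": [0, 0],
  "hand": [0.3, 0.3]
}}

```text
clock: 14.13
eef_pos: [0.5761, -0.2202, 0.0121]
eef_rot: [-1.939, 1.57, -1.811]
ft_force: [-2.8, 0.6, 4.2]
opening: 0.0375
```

Run:
```python
from h import *
st=readout.state();print(st['ft_force'],st['moment'],st['opening'],st['clock'])
plan([.5756,-.2195,.0123],7.3); p,R=pose()
s=snap('wrist','w10.png'); z=s['z_map'];K,V=s['K'],s['view']
for (a,b,c,d) in [(285,350,175,190),(285,350,215,230),(285,345,290,305),(285,345,335,345),(250,380,100,140)]:
    vv,uu=np.mgrid[c:d,a:b]; zz=z[c:d,a:b]; Q=np.stack([(uu-K[0,2])/K[0,0]*zz,(vv-K[1,2])/K[1,1]*zz,zz],-1)
    W=(Q.reshape(-1,3)-V[:3,3])@V[:3,:3]; print((np.median(W,0)*1e3).round(1))
```

```text
[-2.7546321   0.60540419  4.18780128] [0.07293958 0.61163177 0.0030372 ] 0.03754777039345981 14.1333
pos mm [ 576.1 -220.2   12.1] d tool mm [-0.2  0.8 -0.4] in units [-0.01  0.03 -0.02]
jaw now 7.33 turn -0.03 deg; roll units (tool x down => neg) 0.0
[ 570.4 -180.2   18.1]
[ 572.8 -198.    18.3]
[ 576.3 -235.    19. ]
[ 579.2 -258.2   19.4]
[ 566.3 -155.1    3. ]
```

View pics/w10.png

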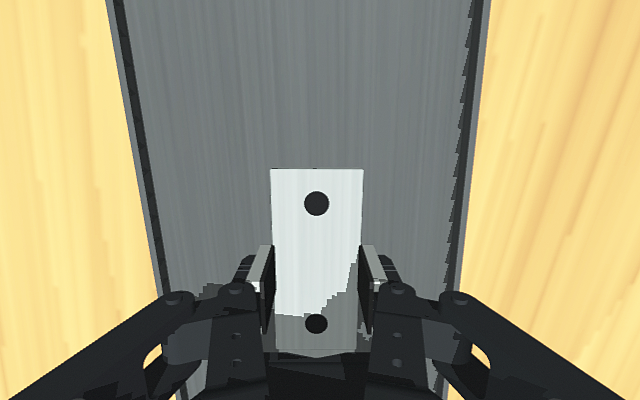

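Contact came at the predicted height and the plate has begun to pivot in the grip (tops 18.1 → 19.4 mm). I'll press a little more, then release.

{"op": "jog_arm", "data": {
  "travel": [
    [0.04, 0, 0],
    [0.03, 0, 0],
    [0, 0, 0]
  ],
  "roll": [0, 0, 0],
  "hand": [0.3, 0.3, 0.3]
}}

```text
clock: 14.43
eef_pos: [0.5762, -0.2202, 0.0116]
eef_rot: [-2.129, 1.569, -2.001]
ft_force: [-6.3, 2.0, 13.3]
opening: 0.0379
```

{"op": "jog_arm", "data": {
  "travel": [
    [0, 0, 0],
    [0, 0, 0],
    [0, 0, 0]
  ],
  "roll": [0, 0, 0],
  "hand": [0.52, 0.6, 0.7]
}}

```text
clock: 14.68
eef_pos: [0.5763, -0.2203, 0.0094]
eef_rot: [-0.485, 1.57, -0.358]
ft_force: [-0.3, 0.1, 0.3]
opening: 0.0593
```

{"op": "jog_arm", "data": {
  "travel": [
    [-0.2, 0, 0],
    [-0.7, 0, 0],
    [-1, 0, 0],
    [-1, 0, 0],
    [-1, -0.5, 0],
    [-1, -1, 0],
    [-0.5, -1, 0],
    [0, -0.5, 0],
    [0, 0, 0]
  ],
  "roll": [0, 0, 0, 0, 0, 0, 0, 0, 0],
  "hand": [0.7, 0.7, 0.7, 0.7, 1, 1, 1, 1, 1]
}}

```text
clock: 15.43
eef_pos: [0.5851, -0.2992, 0.1444]
eef_rot: [-1.364, 1.569, -1.242]
ft_force: [-0.2, -0.2, -1.4]
opening: 0.0853
```

Run:
```python
from m2 import *
st=readout.state();print(st['ft_force'],st['opening'],st['clock'],st['eef_pos'])
s=snap('wrist','w11.png'); s=snap('side','s11.png'); cv2.imwrite('pics/s11c.png',cv2.resize(s['image'][120:220,310:450],None,fx=5,fy=5))
```

```text
[-0.17088859 -0.18253524 -1.40900521] 0.08532210728280251 15.4333 [ 0.58507411 -0.29918061  0.14440981]
```

View pics/w11.png

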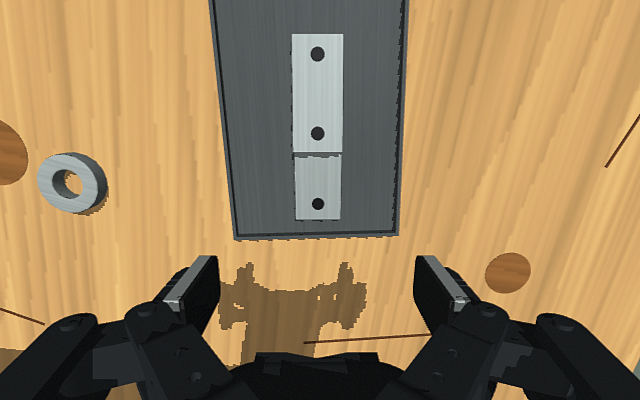

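View pics/s11c.png

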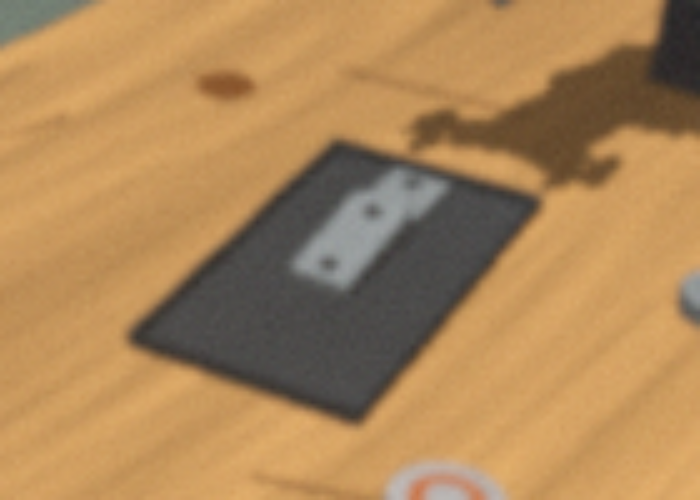

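Plate 2 lies on plate 1, in line with it: its near edge is at row 152, far edge at row 34, and plate 1's near end at row 219. Next I'll get numbers from it.

```bash
cat > m3.py <<'E'
from m2 import *
u=np.array([np.cos(np.radians(97.3)),np.sin(np.radians(97.3))]); n=np.array([-u[1],u[0]]); c0=np.array([.5832,-.279])
def W(s):
    z=s['z_map'];K,V=s['K'],s['view']; vv,uu=np.mgrid[:400,:640]
    Q=np.stack([(uu-K[0,2])/K[0,0]*z,(vv-K[1,2])/K[1,1]*z,z],-1); return ((Q.reshape(-1,3)-V[:3,3])@V[:3,:3]).reshape(400,640,3)
def profile(s,col,r0,r1,st=6):
    w=W(s)
    for r in range(r0,r1,st):
        p=np.median(w[r,col-3:col+4],0); print(r,'s',((p[:2]-c0)@u*1e3).round(1),'z',(p[2]*1e3).round(1))
E
python3 - <<'E'
from m3 import *
s=dict(np.load('pics/w11.npz'))
profile(s,303,26,232,6)
# lateral edges per row in row-frame
hsv=cv2.cvtColor(s['image'],cv2.COLOR_BGR2HSV); m=(hsv[...,1]<60)&(hsv[...,2]>125); w=W(s)
for r in (38,45,70,100,115,145,165,180,215):
    k=np.where(m[r,280:355])[0]+280; a,b=k[0],k[-1]; la=(w[r,a+1,:2]-c0)@n*1e3; lb=(w[r,b-1,:2]-c0)@n*1e3; print(r,a,b,'mid lat',((la+lb)/2).round(1),'w',(la-lb).round(1))
for p,z in [((317.3,54),.013),((317.3,133),.0195),((317.8,203.5),.011)]: q=ray(s,*p,z)[:2]-c0; print('hole s,lat',(q@u*1e3).round(1),(q@n*1e3).round(1))
E
```

```text
26 s 112.1 z 2.6
32 s 108.1 z 2.5
38 s 101.9 z 11.7
44 s 97.8 z 11.8
50 s 93.3 z 12.8
56 s 89.1 z 12.4
62 s 84.7 z 13.9
68 s 80.3 z 14.8
74 s 75.9 z 14.8
80 s 71.5 z 15.5
86 s 67.0 z 16.5
92 s 62.6 z 17.2
98 s 58.2 z 16.8
104 s 53.6 z 17.5
110 s 49.1 z 18.8
116 s 44.5 z 19.4
122 s 39.9 z 20.0
128 s 35.3 z 20.1
134 s 30.6 z 21.4
140 s 26.0 z 21.6
146 s 21.2 z 22.6
152 s 16.4 z 21.8
158 s 9.9 z 11.0
164 s 4.9 z 11.6
170 s -0.4 z 10.3
176 s -5.4 z 10.7
182 s -10.8 z 11.1
188 s -16.1 z 11.4
194 s -21.6 z 10.8
200 s -26.8 z 11.4
206 s -32.3 z 11.3
212 s -37.9 z 11.1
218 s -43.3 z 11.4
224 s -52.1 z 3.0
230 s -57.9 z 3.5
38 292 342 mid lat 0.2 w 36.7
45 292 342 mid lat 0.2 w 36.8
70 292 342 mid lat 0.3 w 37.3
100 293 342 mid lat 0.1 w 36.9
115 293 342 mid lat 0.0 w 37.2
145 293 341 mid lat 0.6 w 37.0
165 295 340 mid lat 0.2 w 36.6
180 295 340 mid lat 0.3 w 37.0
215 296 339 mid lat 0.4 w 36.5
hole s,lat 90.5 0.0
hole s,lat 31.3 0.3
hole s,lat -30.2 0.1
```

Plate 2 is as wanted: its edges run from s≈15.5 to 105 mm (overlap about 29.5 mm), its lateral offset is under 0.5 mm, its far end is on the floor, and plate 1 hasn't moved. Next is plate A.

{"op": "jog_arm", "data": {
  "travel": [
    [-0.3, 0.95, 0.04],
    [-0.3, 0.95, 0.04],
    [-0.3, 0.95, 0.04],
    [-0.3, 0.95, 0.04],
    [-0.3, 0.95, 0.04],
    [-0.3, 0.95, 0.04],
    [-0.3, 0.95, 0.04],
    [-0.3, 0.95, 0.04],
    [-0.3, 0.95, 0.04],
    [-0.3, 0.95, 0.04]
  ],
  "roll": [0, 0, 0, 0, 0, 0, 0, 0, 0, 0],
  "hand": [1, 1, 1, 1, 1, 1, 1, 1, 1, 1]
}}

```text
clock: 16.37
eef_pos: [0.5634, -0.0541, 0.218]
eef_rot: [2.709, 1.568, 2.84]
ft_force: [0.2, 0.2, 0.5]
opening: 0.0856
```

{"op": "jog_arm", "data": {
  "travel": [
    [-0.3, 0.98, 0.04],
    [0, 0.99, 0.04],
    [0, 0.99, 0.04],
    [0, 0.99, 0.04],
    [0, 0.99, 0.04],
    [0, 0.99, 0.04],
    [0, 0.99, 0.04],
    [0, 0.99, 0.04],
    [0, 0.99, 0.04],
    [0, 0.99, 0.04]
  ],
  "roll": [0, 0, 0, 0, 0, 0, 0, 0, 0, 0],
  "hand": [1, 1, 1, 1, 1, 1, 1, 1, 1, 1]
}}

```text
clock: 17.2
eef_pos: [0.541, 0.1915, 0.2252]
eef_rot: [-3.09, 1.568, -2.959]
ft_force: [0.5, -0.1, 0.8]
opening: 0.0853
```

{"op": "jog_arm", "data": {
  "travel": [
    [0, 0.99, 0.04],
    [0, 0.99, 0.04],
    [0, 0.99, 0.04],
    [0, 0.99, 0.04],
    [0, 0.99, 0.04],
    [0, 0, 0],
    [0, 0, 0],
    [0, 0, 0],
    [0, 0, 0],
    [0, 0, 0]
  ],
  "roll": [0, 0, 0, 0, 0, -1, -1, -1, -1, -1],
  "hand": [1, 1, 1, 1, 1, 1, 1, 1, 1, 1]
}}

```text
clock: 18.03
eef_pos: [0.53, 0.3136, 0.2252]
eef_rot: [2.688, 1.568, -2.857]
ft_force: [-0.3, -0.2, -0.7]
opening: 0.0855
```

Run:
```python
from h import *
print(readout.state()['qpos'],readout.state()['clock']); plan([.532,.314,.23],98.9)
```

```text
[ 0.24471294  0.4540933  -1.08828529  1.51946463  0.40266392  1.41558192
 -0.12750098] 18.0333
pos mm [530.  313.6 225.2] d tool mm [-4.8 -1.1  1.7] in units [-0.19 -0.04  0.07]
jaw now 42.27 turn 56.63 deg; roll units (tool x down => neg) -8.24
```

{"op": "jog_arm", "data": {
  "travel": [
    [0, 0, 0],
    [0, 0, 0],
    [0, 0, 0],
    [0, 0, 0],
    [0, 0, 0],
    [0, 0, 0],
    [0, 0, 0],
    [0, 0, 0],
    [0, 0, 0],
    [0, 0, 0]
  ],
  "roll": [-1, -1, -1, -1, -1, -1, -1, -1, -0.24, 0],
  "hand": [1, 1, 1, 1, 1, 1, 1, 0.75, 0.75, 0.75]
}}

```text
clock: 18.87
eef_pos: [0.5303, 0.3134, 0.2254]
eef_rot: [1.553, 1.568, -3.009]
ft_force: [-0.1, -0.0, 0.1]
opening: 0.0642
```

Run:
```python
from m2 import *
print(readout.state()['qpos'],readout.state()['clock']); s=snap('wrist','w12.png')
c,a=rect(s,(270,55,365,185),.008,80)
plan([c[0]/1e3,c[1]/1e3,.04],a+90)
```

```text
[ 0.33919271  0.56304577 -1.28226395  1.51667431  0.5383737   1.46667022
  0.76377293] 18.8667
c 471.3 306.0 size 89.4 40.2 yaw 8.97 px (298, 76, 39, 87)
pos mm [530.6 313.2 225.6] d tool mm [185.7  59.2   1.7] in units [7.43 2.37 0.07]
jaw now 98.49 turn 0.48 deg; roll units (tool x down => neg) -0.07
```

View pics/w12.png

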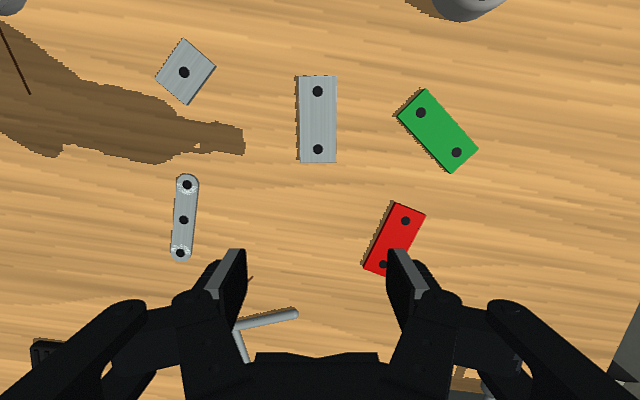

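The plate is at (298–336, 76–163), clear of the green one. q3 is at −1.28, near its −1.38 limit, so I'll go down in short checked steps.

{"op": "jog_arm", "data": {
  "travel": [
    [0.5, 0, 0.07],
    [1, 0, 0],
    [1, 0, 0],
    [0.5, 0, 0]
  ],
  "roll": [-0.07, 0, 0, 0],
  "hand": [0.75, 0.75, 0.75, 0.75]
}}

```text
clock: 19.25
eef_pos: [0.5306, 0.3129, 0.1478]
eef_rot: [2.083, 1.566, -2.474]
ft_force: [-0.1, -0.8, -0.4]
opening: 0.0639
```

```bash
python3 -c "
from h import *
print(readout.state()['qpos']);plan([.4713,.306,.04],98.97)"
```

```text
[ 0.31640666  0.62020334 -1.2296422   1.61141756  0.59578923  1.34583253
  0.72963609]
pos mm [530.6 312.9 147.8] d tool mm [108.   59.2   2.5] in units [4.32 2.37 0.1 ]
jaw now 98.88 turn 0.09 deg; roll units (tool x down => neg) -0.01
```

{"op": "jog_arm", "data": {
  "travel": [
    [0, 0.4, 0],
    [0, 0.4, 0]
  ],
  "roll": [0, 0],
  "hand": [0.75, 0.75]
}}

```text
clock: 19.42
eef_pos: [0.5113, 0.3109, 0.1511]
eef_rot: [1.482, 1.569, -3.077]
ft_force: [-0.5, 1.5, 1.0]
opening: 0.0642
```

```bash
python3 -c "
from h import *
print(readout.state()['qpos']);plan([.4713,.306,.04],98.97)"
```

```text
[ 0.350137    0.58615931 -1.25895264  1.65481437  0.57127774  1.33069294
  0.72105594]
pos mm [511.3 310.9 151.1] d tool mm [111.1  40.    1.3] in units [4.45 1.6  0.05]
jaw now 98.84 turn 0.13 deg; roll units (tool x down => neg) -0.02
```

{"op": "jog_arm", "data": {
  "travel": [
    [0.6, 0, 0],
    [0.9, 0, 0],
    [0.9, 0.4, 0.05],
    [0.3, 0.4, 0],
    [0, 0.4, 0],
    [0, 0.4, 0],
    [0, 0, 0],
    [0, 0, 0]
  ],
  "roll": [0, 0, 0, 0, 0, 0, 0, 0],
  "hand": [0.75, 0.75, 0.75, 0.75, 0.75, 0.75, 0.75, 0.75]
}}

```text
clock: 20.08
eef_pos: [0.4734, 0.3064, 0.0857]
eef_rot: [-1.547, 1.568, 0.179]
ft_force: [1.6, -0.9, -0.7]
opening: 0.0641
```

Run:
```python
from m2 import *
print(readout.state()['qpos'],readout.state()['clock']); s=snap('wrist','w13.png')
c,a=rect(s,(270,120,365,345),.008,80)
plan([c[0]/1e3,c[1]/1e3,.005],a+90)
```

```text
[ 0.36273879  0.58652725 -1.24751586  1.80749308  0.60156371  1.19407527
  0.65415167] 20.0833
c 470.7 306.1 size 89.1 40.0 yaw 8.92 px (286, 145, 60, 122)
pos mm [474.  306.2  85.6] d tool mm [80.6  3.5  0.3] in units [3.22 0.14 0.01]
jaw now 98.82 turn 0.1 deg; roll units (tool x down => neg) -0.01
```

View pics/w13.png

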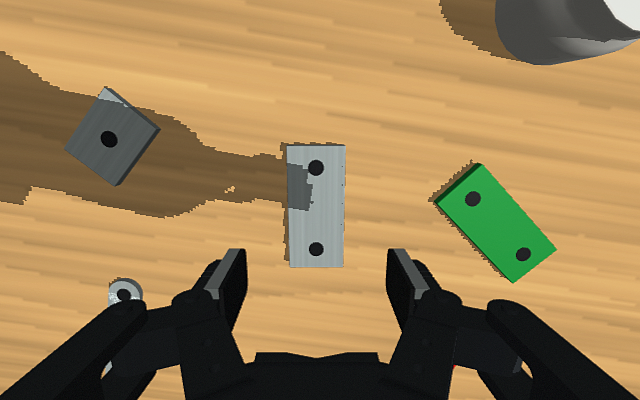

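{"op": "jog_arm", "data": {
  "travel": [
    [0.7, 0.1, 0],
    [0.9, 0, 0],
    [0.8, 0, 0],
    [0.5, 0, 0],
    [0.2, 0, 0],
    [0, 0, 0]
  ],
  "roll": [0, 0, 0, 0, 0, 0],
  "hand": [0.75, 0.75, 0.75, 0.75, 0.7, 0.65]
}}

```text
clock: 20.63
eef_pos: [0.4705, 0.3053, 0.0062]
eef_rot: [1.672, 1.57, -2.887]
ft_force: [-1.0, -0.2, -0.1]
opening: 0.0557
```

Run:
```python
from m2 import *
print(readout.state()['qpos'],readout.state()['clock'],readout.state()['ft_force']); s=snap('wrist','w14.png')
plan([.4708,.306,.0008],98.9)
```

```text
[ 0.28811453  0.67123083 -1.14391659  1.86719708  0.69786278  1.07656441
  0.58897745] 20.6333 [-0.98012337 -0.21565661 -0.09143582]
pos mm [470.9 305.9   7.1] d tool mm [6.3 0.1 0.2] in units [0.25 0.   0.01]
jaw now 98.83 turn 0.07 deg; roll units (tool x down => neg) -0.01
```

View pics/w14.png

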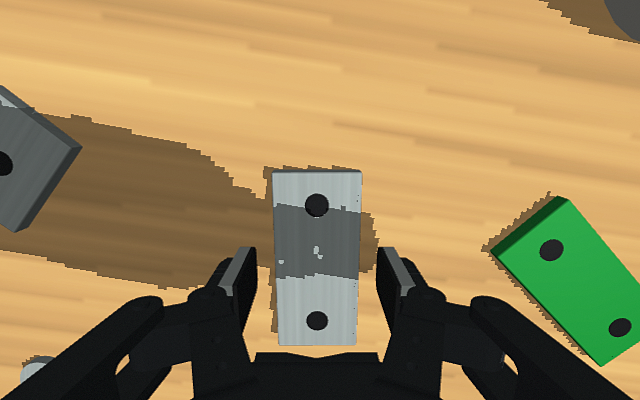

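{"op": "jog_arm", "data": {
  "travel": [
    [0.12, 0, 0],
    [0.12, 0, 0],
    [0, 0, 0],
    [0, 0, 0]
  ],
  "roll": [0, 0, 0, 0],
  "hand": [0.6, 0.55, 0.55, 0.55]
}}

```text
clock: 21.02
eef_pos: [0.4708, 0.3056, 0.0011]
eef_rot: [-1.61, 1.57, 0.115]
ft_force: [0.5, -0.0, -0.1]
opening: 0.0466
```

{"op": "jog_arm", "data": {
  "travel": [
    [0, 0, 0],
    [0, 0, 0],
    [0, 0, 0],
    [0, 0, 0],
    [0, 0, 0]
  ],
  "roll": [0, 0, 0, 0, 0],
  "hand": [0.3, 0.3, 0.3, 0.3, 0.3],
  "grip_force": 40
}}

```text
clock: 21.43
eef_pos: [0.4709, 0.3057, 0.0014]
eef_rot: [-1.708, 1.57, 0.017]
ft_force: [-0.7, -1.1, 5.6]
opening: 0.0386
```

{"op": "jog_arm", "data": {
  "travel": [
    [-0.3, 0, 0],
    [-0.6, 0, 0],
    [-0.9, 0, 0],
    [-0.9, 0, 0],
    [-0.9, 0, 0],
    [-0.9, 0, 0],
    [-0.5, 0, 0],
    [0, 0, 0],
    [0, 0, 0]
  ],
  "roll": [0, 0, 0, 0, 0, 0, 0, 0, 0],
  "hand": [0.3, 0.3, 0.3, 0.3, 0.3, 0.3, 0.3, 0.3, 0.3],
  "grip_force": 60
}}

```text
clock: 22.18
eef_pos: [0.4707, 0.3052, 0.1259]
eef_rot: [-2.137, 1.57, -0.413]
ft_force: [0.3, -1.5, -2.4]
opening: 0.0379
```

Run:
```python
from m3 import *
st=readout.state();print(st['qpos'],st['clock'],st['ft_force'],st['opening']); s=snap('wrist','w15.png')
t=c0+.120*u; print(t); plan([*t,.13],7.3)
```

```text
[ 0.39944635  0.53699237 -1.29064701  1.77479362  0.54508536  1.25275539
  0.68918434] 22.1833 [ 0.33762805 -1.47925682 -2.41461424] 0.03786766137701068
[ 0.56795225 -0.15997267]
pos mm [470.2 304.7 124.9] d tool mm [  -4.5  -25.3 -474.2] in units [ -0.18  -1.01 -18.97]
jaw now 98.82 turn 88.48 deg; roll units (tool x down => neg) -12.87
```

View pics/w15.png

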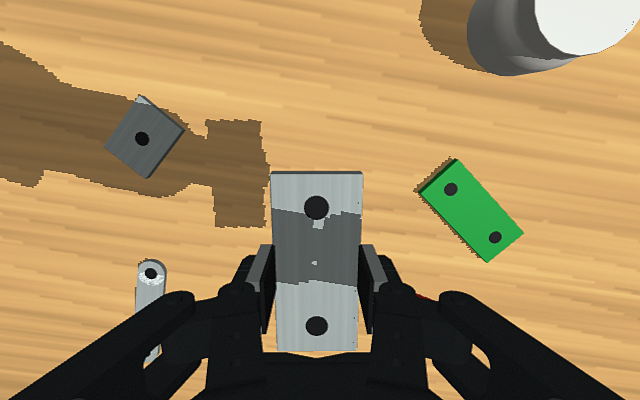

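{"op": "jog_arm", "data": {
  "travel": [
    [-0.1, -0.5, -0.3],
    [-0.08, -0.51, -0.7],
    [0, 0, -1],
    [0, 0, -1],
    [0, 0, -1],
    [0, 0, -1],
    [0, 0, -1],
    [0, 0, -1],
    [0, 0, -1],
    [0, 0, -1]
  ],
  "roll": [0, 0, 0, 0, 0, 0, 0, 0, 0, 0],
  "hand": [0.3, 0.3, 0.3, 0.3, 0.3, 0.3, 0.3, 0.3, 0.3, 0.3]
}}

```text
clock: 23.07
eef_pos: [0.5303, 0.0845, 0.1292]
eef_rot: [1.567, 1.569, -2.992]
ft_force: [1.4, 0.5, -2.4]
opening: 0.038
```

{"op": "jog_arm", "data": {
  "travel": [
    [0, 0, -1],
    [0, 0, -1],
    [0, 0, -1],
    [0, 0, -1],
    [0, 0, -1],
    [0, 0, -1],
    [0, 0, -1],
    [0, 0, -1],
    [0, 0, -1],
    [0, 0, -0.95]
  ],
  "roll": [0, 0, 0, 0, 0, 0, 0, 0, 0, 0],
  "hand": [0.3, 0.3, 0.3, 0.3, 0.3, 0.3, 0.3, 0.3, 0.3, 0.3]
}}

```text
clock: 23.9
eef_pos: [0.5679, -0.1617, 0.1287]
eef_rot: [1.289, 1.569, 3.013]
ft_force: [-0.1, -0.0, -1.1]
opening: 0.0374
```

{"op": "jog_arm", "data": {
  "travel": [
    [0, 0, 0],
    [0, 0, 0],
    [0, 0, 0],
    [0, 0, 0],
    [0, 0, 0],
    [0, 0, 0],
    [0, 0, 0],
    [0, 0, 0],
    [0, 0, 0],
    [0, 0, 0]
  ],
  "roll": [1, 1, 1, 1, 1, 1, 1, 1, 1, 1],
  "hand": [0.3, 0.3, 0.3, 0.3, 0.3, 0.3, 0.3, 0.3, 0.3, 0.3]
}}

```text
clock: 24.73
eef_pos: [0.5678, -0.1599, 0.1289]
eef_rot: [2.404, 1.569, 2.923]
ft_force: [0.8, 0.3, -1.7]
opening: 0.0377
```

{"op": "jog_arm", "data": {
  "travel": [
    [0, 0, 0],
    [0, 0, 0],
    [0, 0, 0],
    [0, 0, 0],
    [0, 0, 0],
    [0, 0, 0]
  ],
  "roll": [1, 1, 1, 0.31, 0, 0],
  "hand": [0.3, 0.3, 0.3, 0.3, 0.3, 0.3]
}}

```text
clock: 25.23
eef_pos: [0.5679, -0.1595, 0.1292]
eef_rot: [2.831, 1.569, 2.96]
ft_force: [0.1, 0.1, -2.0]
opening: 0.0373
```

```bash
cat >> m3.py <<'E'
def held(s,px,target,top=.0067):
    p,R=pose(); hs=[ray(s,*q,p[2]+top) for q in px]; m=(hs[0]+hs[1])/2; d=R.T@(np.array([*target,m[2]])-m)
    print('held',(m*1e3).round(1),'yaw',np.degrees(np.arctan2(*(hs[0]-hs[1])[1::-1])).round(2),'spacing',(np.linalg.norm(hs[0]-hs[1])*1e3).round(1),'need tool y,z units',(d[1:]/.025).round(3))
E
python3 - <<'E'
from m3 import *
st=readout.state();print(st['qpos'],st['clock'],st['ft_force'],st['opening']); s=snap('wrist','w16.png')
t=c0+.120*u; plan([*t,.13],7.3)
# holes
g=s['image'].max(2); m=np.zeros((400,640),np.uint8); m[185:345,290:345]=(g[185:345,290:345]<70)*255
nn,_,stt,cen=cv2.connectedComponentsWithStats(m); print(stt[1:].tolist(),cen[1:].round(1).tolist())
held(s,[(316.5,208),(316.5,326)],t)
w=W(s); print(np.median(w[215:230,285:350].reshape(-1,3),0),np.median(w[290:305,285:345].reshape(-1,3),0))
E
```

```text
[ 0.98327863  0.4136796  -0.92741271  1.7045531   0.3517188   1.20303748
  0.09582841] 25.2333 [ 0.06583092  0.06550594 -1.97579325] 0.03731680618537779
pos mm [ 568.  -159.3  129.4] d tool mm [-0.6 -0.7 -0.1] in units [-0.02 -0.03 -0.  ]
jaw now 7.39 turn -0.09 deg; roll units (tool x down => neg) 0.01
[[304, 196, 24, 24, 458], [306, 316, 22, 20, 355]] [[315.8, 207.5], [316.4, 325.7]]
held [ 567.3 -160.3  136.1] yaw 97.4 spacing 59.8 need tool y,z units [0.011 0.027]
[ 0.56447309 -0.13716288  0.13568211] [ 0.56812081 -0.17452143  0.13562197]
```

View pics/w16.png

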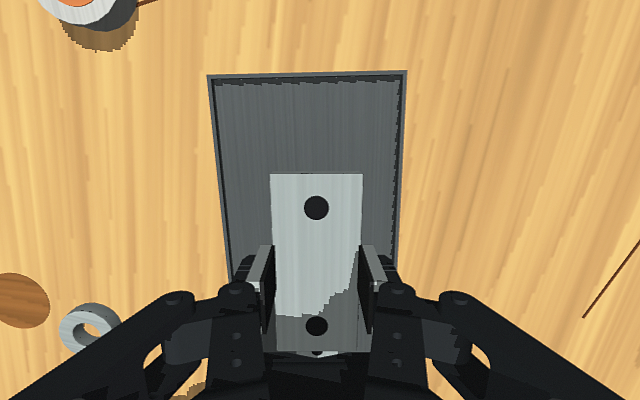

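{"op": "jog_arm", "data": {
  "travel": [
    [0.8, 0.01, 0.03],
    [0.9, 0, 0],
    [0.9, 0, 0],
    [0.9, 0, 0],
    [0.6, 0, 0],
    [0.2, 0, 0],
    [0, 0, 0],
    [0, 0, 0]
  ],
  "roll": [0, 0, 0, 0, 0, 0, 0, 0],
  "hand": [0.3, 0.3, 0.3, 0.3, 0.3, 0.3, 0.3, 0.3]
}}

```text
clock: 25.95
eef_pos: [0.5696, -0.1584, 0.0234]
eef_rot: [-0.08, 1.57, 0.049]
ft_force: [0.0, 0.3, -1.2]
opening: 0.0374
```

Run:
```python
from m3 import *
st=readout.state();print(st['clock'],st['ft_force'],st['opening']); s=snap('wrist','w17.png')
t=c0+.120*u; plan([*t,.0166],7.3)
held(s,[(316.,207.5),(316.4,325.7)],t,.0063)
```

```text
25.95 [ 0.00164315  0.29611487 -1.17241507] 0.03743473375088976
pos mm [ 570.1 -158.6   24. ] d tool mm [ 7.4 -1.1 -2.3] in units [ 0.3  -0.05 -0.09]
jaw now 7.34 turn -0.04 deg; roll units (tool x down => neg) 0.01
held [ 568.9 -159.1   30.3] yaw 97.52 spacing 59.8 need tool y,z units [-0.03  -0.041]
```

View pics/w17.png

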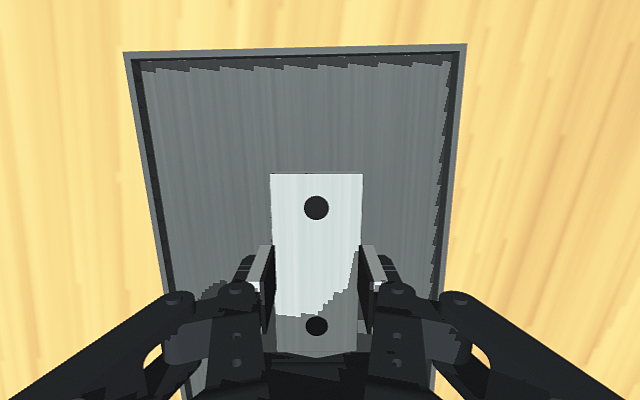

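{"op": "jog_arm", "data": {
  "travel": [
    [0.1, -0.03, -0.05],
    [0.1, 0, 0],
    [0.08, 0, 0],
    [0, 0, 0]
  ],
  "roll": [0, 0, 0, 0],
  "hand": [0.3, 0.3, 0.3, 0.3],
  "grip_force": 20
}}

```text
clock: 26.33
eef_pos: [0.5681, -0.1597, 0.016]
eef_rot: [-0.901, 1.57, -0.774]
ft_force: [-0.5, -1.5, -1.1]
opening: 0.0375
```

{"op": "jog_arm", "data": {
  "travel": [
    [0.06, 0, 0],
    [0.04, 0, 0],
    [0, 0, 0]
  ],
  "roll": [0, 0, 0],
  "hand": [0.3, 0.3, 0.3]
}}

```text
clock: 26.58
eef_pos: [0.5682, -0.1596, 0.0141]
eef_rot: [-1.199, 1.57, -1.071]
ft_force: [-2.1, 0.0, 6.0]
opening: 0.0378
```

Run:
```python
from m3 import *
st=readout.state();print(st['clock'],st['ft_force'],st['opening']); s=snap('wrist','w18.png')
t=c0+.120*u; plan([*t,.0106],7.3); w=W(s)
for a,b in [(178,190),(215,230),(290,305),(338,346)]: p=np.median(w[a:b,285:345].reshape(-1,3),0); print((p*1e3).round(1),((p[:2]-c0)@u*1e3).round(1))
```

```text
26.5833 [-2.08541835  0.03214662  5.99654079] 0.037763798290528554
pos mm [ 568.2 -159.6   14.2] d tool mm [ 3.6 -0.3 -0.3] in units [ 0.14 -0.01 -0.01]
jaw now 7.32 turn -0.02 deg; roll units (tool x down => neg) 0.0
[ 561.6 -120.7   18.5] 159.8
[ 563.8 -137.8   19.5] 142.5
[ 568.4 -174.1   21.3] 105.9
[ 571.5 -197.8   22.5] 82.0
```

{"op": "jog_arm", "data": {
  "travel": [
    [0.06, 0, 0],
    [0.05, 0, 0],
    [0, 0, 0]
  ],
  "roll": [0, 0, 0],
  "hand": [0.3, 0.3, 0.3]
}}

```text
clock: 26.88
eef_pos: [0.5683, -0.1591, 0.0118]
eef_rot: [-1.229, 1.57, -1.1]
ft_force: [-2.9, 0.6, 9.4]
opening: 0.0379
```

Run:
```python
from m3 import *
st=readout.state();print(st['clock'],st['ft_force'],st['opening']); s=snap('wrist','w19.png')
t=c0+.120*u; plan([*t,.0106],7.3); w=W(s)
for a,b in [(178,190),(215,230),(290,305),(338,346)]: p=np.median(w[a:b,285:345].reshape(-1,3),0); print((p*1e3).round(1),((p[:2]-c0)@u*1e3).round(1))
```

```text
26.8833 [-2.92684883  0.5955577   9.43224847] 0.03789208591450527
pos mm [ 568.3 -159.1   11.8] d tool mm [ 1.2 -0.8 -0.4] in units [ 0.05 -0.03 -0.02]
jaw now 7.33 turn -0.03 deg; roll units (tool x down => neg) 0.0
[ 561.7 -120.6   14.5] 159.9
[ 563.8 -137.7   16.1] 142.6
[ 568.4 -173.3   19.7] 106.8
[ 571.4 -195.8   22. ] 84.0
```

View pics/w19.png

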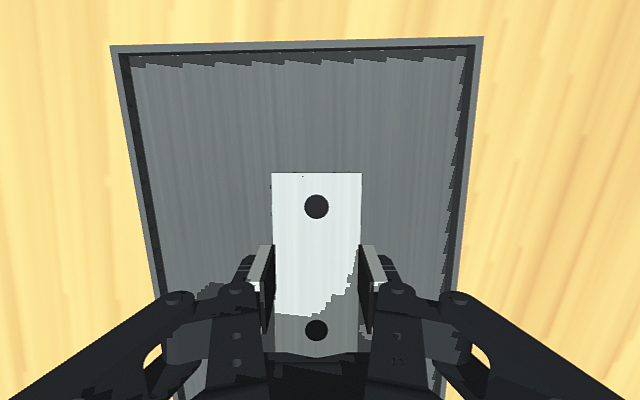

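{"op": "jog_arm", "data": {
  "travel": [
    [0.03, 0, 0],
    [0, 0, 0],
    [0, 0, 0],
    [0, 0, 0],
    [0, 0, 0]
  ],
  "roll": [0, 0, 0, 0, 0],
  "hand": [0.3, 0.3, 0.52, 0.6, 0.7]
}}

```text
clock: 27.35
eef_pos: [0.5679, -0.1593, 0.0097]
eef_rot: [-0.135, 1.571, -0.007]
ft_force: [-0.8, -0.5, 0.5]
opening: 0.0599
```

{"op": "jog_arm", "data": {
  "travel": [
    [-0.2, 0, 0],
    [-0.7, 0, 0],
    [-1, 0, 0],
    [-1, 0, 0],
    [-1, -0.5, 0],
    [-1, -1, 0],
    [-0.5, -1, 0],
    [0, -0.5, 0],
    [0, 0, 0],
    [0, 0, 0]
  ],
  "roll": [0, 0, 0, 0, 0, 0, 0, 0, 0, 0],
  "hand": [0.7, 0.7, 0.7, 0.7, 1, 1, 1, 1, 1, 1]
}}

```text
clock: 28.18
eef_pos: [0.5765, -0.2335, 0.1434]
eef_rot: [2.263, 1.568, 2.389]
ft_force: [-0.5, 1.1, -0.0]
opening: 0.0854
```

Run:
```python
from m3 import *
st=readout.state();print(st['clock'],st['ft_force'],st['eef_pos'])
s=snap('wrist','w20.png'); 
profile(s,303,20,330,6)
hsv=cv2.cvtColor(s['image'],cv2.COLOR_BGR2HSV); m=(hsv[...,1]<60)&(hsv[...,2]>125); w=W(s)
for r in range(30,240,12):
    k=np.where(m[r,270:360])[0]+270
    if len(k)<10: continue
    a,b=k[0],k[-1]; la=(w[r,a+1,:2]-c0)@n*1e3; lb=(w[r,b-1,:2]-c0)@n*1e3; print(r,a,b,'mid lat',((la+lb)/2).round(1),'w',(la-lb).round(1))
s=snap('side','s20.png'); cv2.imwrite('pics/s20c.png',cv2.resize(s['image'][120:220,310:450],None,fx=5,fy=5))
```

```text
28.1833 [-0.51726284  1.1161077  -0.01754974] [ 0.57648465 -0.23348695  0.14341758]
20 s 183.1 z 2.8
26 s 179.0 z 2.5
32 s 174.6 z 3.1
38 s 170.4 z 2.9
44 s 166.2 z 2.0
50 s 160.4 z 11.2
56 s 155.9 z 12.2
62 s 151.7 z 12.1
68 s 147.2 z 12.9
74 s 142.7 z 13.8
80 s 138.4 z 14.5
86 s 133.9 z 15.0
92 s 129.4 z 15.5
98 s 124.9 z 15.9
104 s 120.4 z 16.8
110 s 115.8 z 17.1
116 s 111.2 z 17.5
122 s 106.6 z 18.6
128 s 102.1 z 19.7
134 s 97.3 z 19.6
140 s 92.7 z 20.7
146 s 88.1 z 21.5
152 s 83.3 z 22.2
158 s 78.5 z 22.2
164 s 72.5 z 15.4
170 s 67.6 z 15.9
176 s 62.7 z 17.2
182 s 57.6 z 17.1
188 s 52.5 z 17.7
194 s 47.8 z 19.2
200 s 42.5 z 19.3
206 s 37.4 z 20.6
212 s 32.0 z 20.1
218 s 27.3 z 21.9
224 s 21.8 z 21.9
230 s 16.6 z 22.0
236 s 6.7 z 11.2
242 s 0.9 z 11.8
248 s -5.3 z 11.1
254 s -11.4 z 10.3
260 s -17.5 z 10.4
266 s -23.2 z 11.3
272 s -29.1 z 11.4
278 s -35.8 z 11.1
284 s -41.6 z 11.5
290 s -52.7 z 3.6
296 s -59.9 z 2.8
302 s -61.1 z 11.7
308 s -74.8 z 0.4
314 s -81.8 z 0.4
320 s -89.0 z -0.2
326 s -96.0 z 0.2
54 293 344 mid lat -0.0 w 37.9
66 294 343 mid lat -0.0 w 36.4
78 293 343 mid lat 0.3 w 37.5
90 294 343 mid lat -0.0 w 36.9
102 294 343 mid lat -0.0 w 37.2
114 294 343 mid lat 0.0 w 37.2
126 294 343 mid lat -0.0 w 37.4
138 294 342 mid lat 0.4 w 36.9
150 293 342 mid lat 0.8 w 37.8
174 295 341 mid lat 0.4 w 36.8
186 295 341 mid lat 0.4 w 37.0
198 295 341 mid lat 0.4 w 37.3
210 295 341 mid lat 0.4 w 37.5
222 295 341 mid lat 0.3 w 37.7
234 297 340 mid lat -0.1 w 36.9
```

View pics/w20.png

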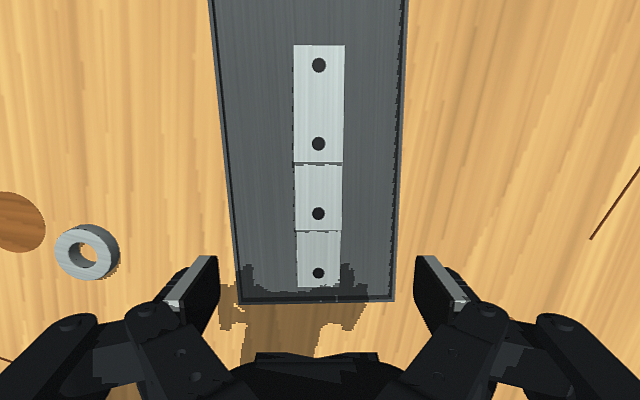

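View pics/s20c.png

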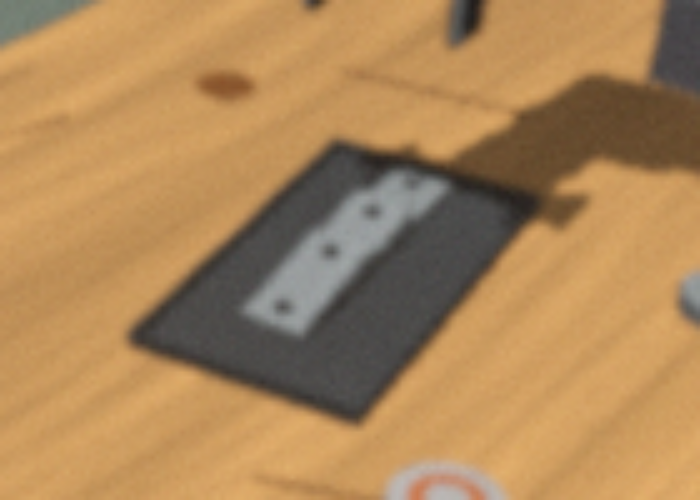

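The wrist view shows three straight tiles, with steps at rows 162 and 231. The robot is clear at z = 0.14 m, so I'm handing in.

```bash
python3 -c "
from rig import ticket,readout
print(ticket.finish_job(), readout.state()['clock'])"
```

```text
the job is handed in; nothing more can be done
the job is handed in; nothing more can be done
```

The two loose full-size plates now lie on the tray as plates 2 and 3 of the row, like roof tiles. I handed the job in at about 28 s, with the gripper open and about 14 cm above the bench.

| Check, along the row from the first plate's centre | Plate 2 | Plate 3 |
|---|---|---|
| Near end | about 15.5 mm | about 75.5 mm |
| Far end | about 105 mm | about 164.5 mm |
| Overlap on the plate before it | about 29.5 mm | about 29.5 mm |
| Sideways offset | under 1 mm | under 1 mm |

- **Far ends:** each plate's top is about 11 mm above the bench at its far end, so that end rests on the tray floor.
- **First plate:** its hole and near end measured the same after placing plate 2 as before, and its near end showed no shift after plate 3.
- **Look-alikes:** I did not touch the red or green plates, the short plate or the round-ended gauge.
- **Forces:** the highest wrist force I read was about 15 N, while pressing plate 2 down.
- **Disagreements:** readings differed by 1–3 mm, from camera calibration and from the arm still settling after a move. I corrected for this by lining each held plate up with the first plate as the wrist camera saw both.
- **Near a limit:** joint 3 reached about −1.29 in the readings I took, close to its −1.38 limit, while fetching the second loose plate. It did not pass the limit in any of them.

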